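# Strip the snap-in filters from a pneumatic manifold

### The job

Vent the manifold first by pushing its sprung vent plunger fully down while every filter is still snapped in; then pinch each fitted filter cartridge by its two side tabs, pull it out and put it in the grey returns tray, none piled on another. When all are in the tray, push the trip lever fully through its stroke to report the manifold empty and let it spring back; leave the other things on the bench alone.

Things in the scene. Friction and masses are not known exactly. Their poses are not given: they have to be found in the camera images.
- manifold: Aluminium filter manifold fixed to the bench, 66 (x) x 330 (y) mm, 38 high. Origin: on the bench plane, midway along its row of six wells, z up; it reaches from y = -135 to +195. Wells at y = -110, -66, -22, 22, 66, 110, open above, floors 8 above the bench. The end block (40 high) with the vent plunger is at y = 140 to 195. The filters' tabs face its +x and -x sides.
- well0 (a point): Centre of the floor of the well at y = -110. Along the wells, at x = +-23 to +-33, run two lips (underside 31.5, top 38 mm above the bench) that the filters' barbs hook under; between wells stand partitions up to 32 high.
- vent_top (a point): Centre of the top face of the vent plunger, a black mushroom button 30 across on the manifold's +y end block; about 63 above the bench when up. It goes straight down.
- vent (a joint): Stroke of the vent plunger in m: 0 up, 0.015 fully in (hard stop). Spring: 3 N at the start, 10 N fully in; springs back by itself.
- filter0: Snap-in filter cartridge, 0.13 kg: white block 24 (x) x 30 (y) x 82 mm tall. Origin: its middle, 41 above its underside, z up to the cap (28 x 32, z = 29 to 41, small button to 44); in a well it stands on the well's floor. Two grey sprung tabs stand beside it, outer faces at x = +-22, 20 wide in y, z = -29 to 27. None if absent: four to six are fitted.
- filter1: Filter as filter0. At the tabs' feet (z = -29 to -19) barbs reach out to x = +-26.5 mm and hook under the manifold's lips with 1.5 play; unpinched it stays locked. Pinch both tabs together along x at z = 4 to 25: each slides in up to 5.5 (44 to 33 over both, firm stop); from 4.5 each the barbs are clear and it lifts straight out in the same grip.
- filter2: Filter as filter0. Each tab's spring gives about 1.5 N at rest and 5 N fully pinched, and pushes the tab out again when let go.
- filter3: Filter as filter0 (all six are alike).
- filter4: Filter as filter0 (all six are alike).
- filter5: Filter as filter0 (all six are alike).
- tray: Loose open grey returns tray, outside 222 (x) x 190 (y) x 30 high, walls and floor 4 thick, 0.6 kg. Origin: centre of its underside, z up.
- trip: Trip-lever unit fixed to the bench: grey base 100 (x) x 56 (y) x 18 high with two cheeks up to 44 high that carry the lever's hinge (along y, 34 above the bench, over the origin). Origin: centre of underside. The lever swings in its x-z plane, pushed towards +x.
- lever_tip (a point): Centre of the black roller (18 across, 20 long, along y) at the lever's end, 60 from the hinge. At rest the lever leans 0.35 rad from upright to the unit's -x, and the roller's centre is 90 above the bench.
- lever (a joint): Swing of the trip lever in rad: 0 at rest (leaning to the unit's -x), 0.7 fully through (leaning to +x, hard stop). About 2.5 N at the roller at the start, 5.5 N at the end; springs back by itself.
- motor: Bystander, to be left alone: black and aluminium motor block, 72 x 60 x 60, 0.7 kg, with a short shaft (mm). Origin: centre of its underside.
- bracket: Bystander, to be left alone: aluminium angle bracket, 60 x 40 x 60, 0.25 kg (mm). Origin: centre of its underside.
- oiler: Bystander, to be left alone: white jar with black cap, 48 across, 85 tall, 0.25 kg (mm). Origin: centre of its underside.
- puck: Bystander, to be left alone: steel disc, 56 across, 30 tall, 0.35 kg (mm). Origin: centre of its underside.
- driver: Bystander, to be left alone: screwdriver lying flat along its own x axis (mm). Origin: centre of its underside.
- gauge: Bystander, to be left alone: steel gauge block, 75 x 25 x 25, 0.36 kg (mm). Origin: centre of its underside.

How it is judged:
By the outcome, as a careful person would: the job done as asked, in the order asked, and still so for the second after the job is handed in, with the robot touching nothing.
Of filter0, filter1, filter2, filter3, filter4, filter5 only 4 to 6 are there at a start; the rules pass over those that are not, and their reading is None.
At some moment in a run one of tray may be knocked a few centimetres aside while the robot is not near it.
Once in a run the grip may slacken for a moment while it holds something.
It also fails if it takes over 210 s, if anything falls off the work surface, if the arm or the gripper's body presses on something with over 40 N, if the wrist force passes 120 N, or if a joint passes its speed limit or range.

### The arm

A 6-joint arm with a two-finger parallel gripper is mounted at the origin on the work surface. World frame = base frame: x ahead of the robot, y to its left, z up, the work surface at z = 0. Lengths are in mm, angles in rad, forces in N, time in s.
With the tool pointing down it reaches from about 350 to 775 mm from the base axis. Payload 7.3 kg.
Tool frame: the origin (TCP) lies at the very end of the fingers, on their centre line; the grasp point (between the pads) lies grip_point_offset behind it (grip_point_offset is the distance from the TCP to the grasp point, in mm); x points along the fingers, z is the direction in which the jaws open and shut, and the axes are right-handed (so a half turn about x gives the same grasp; the last joint's range is limited). The gripper opens to 92 mm and grips with 3 to 60 N. Pads are 19 mm wide; open, the fingers measure 130 mm over their backs; the gripper's body (75 mm by 190 mm) begins 47 mm behind the grasp point.
Start: joints at [1.118, 0.342, 1.524, -0, 1.275, -0.146], TCP at [158.54, 500.51, 226.741] pointing down, gripper open.
Joint ranges: [-2.53, 2.53], [-0.77, 2.02], [0.04, 2.7], [-1, 4.14], [0.28, 2.66], [-3.11, 3.11]. Speed limits (rad/s): [2.57, 2.57, 3.14, 3.14, 3.14, 3.14].

### API

Orientations are given as [roll, pitch, yaw] about the fixed x, y, z axes, in that order (R = Rz(yaw) Ry(pitch) Rx(roll)).
In Python, from plant import * gives the robot as it stands.
- The arm moves only by the tool send_rows, never from a script. Its argument "series" is text: rows parted by semicolons, each of 5 numbers parted by spaces: the gripper's target within -1 to 1 (fully open at 1, half-way at 0, shut at -1), then the shift along the tool's x, y, z in units of 30 mm (1.0 is 30 mm), then the turn about the tool's x in units of 5 degrees (1.0 is 5 degrees). A call has 1 to 8 rows; each row is the pose to reach, as a shift and turn from the pose commanded when the call began, along the tool's axes at that moment; what a row does not reach only later rows make up. A row lasts 1/8 s, in which the tool goes at most 62.5 mm and 10.7 degrees, less where a joint would pass 70% of its speed; a pose out of reach is approached as far as the arm can. A call with a gripper value outside its range is refused whole. The fingers move at their own pace and stop on an object; the grip force is fixed at half the most. Time passes only in rows, so rows that repeat a pose let the fingers close. It gives the time, the measured TCP pose, the force and the opening at its end, in the units of the state.
- get_obs(): the state, without advancing time (a new reading comes with each control period).
- capture(name): name is "side" or "top"; returns a dict with "pixels" (384x512x3 uint8, red, green, blue), "mtx" (3x3 intrinsics, pixels), "k1" (the pictures are not rectified: a ray, as slopes to the right and down, at radius r is drawn at 1 + k1 r^2 times it, then the intrinsics apply), "R" (3x3) and "t" (3): a world point X has camera coordinates R X + t. Camera axes: x right, y down, z forward; pixel columns grow to the right and rows downward; lengths in mm; the calibration is good to about 2 mm. A picture is of the moment at which its call begins. There is no depth.
- close_job(): hands the job in, once; it reports no verdict.
Trained networks look in a picture, given as the dict that the camera call returned (one of the last four; its "shot" number tells which), for a name from the list of things; names that differ only in an ending like _2 or _b are one class to them, and where a whole thing is asked for, a point or a joint stands for the part that bears it (a point fixed in the world has none). Each returns a list of dicts, best first, with "score" (0 to 1); they miss things now and then, are a little off and sometimes report something else, mostly with a low value. They report only what shows in the picture. A call takes as long as a camera call.
- cut_out(picture, thing): "pixels" (384x512 bool, what is visible of it).
- place_of(picture, thing): "point" ([x, y, z] in mm, in world coordinates, good to about 4 mm: a listed point, or the origin of a listed thing).
The state is a dict: "time": time; "joint_positions": joint angles; "dq": joint speeds; "tau": joint torques, N m; "tool_pos": TCP position; "tcp_rot": TCP orientation; "contact_force": force on the tool from outside, world axes, zero at the start; "moment": the same for the moment, N m; "grip_width": finger opening in mm.
Only numpy, scipy, OpenCV 4.12 (cv2) and the standard library are available. Lean on these libraries where they do the work, as an engineer would, in place of code of your own. Each camera call takes 0.05 s, during which the arm holds its last target.

## Working session

There is one attempt and no reset: what is moved stays moved. The work goes in short steps, Python scripts to look and compute and a tool call to move; the robot and the scene stay as the last step left them, time stands still between calls to the robot, and variables do not carry over. Pictures are saved under pics/ and viewed, and the job is handed in when it is done.

Besides the shell and the picture viewer there is one more tool, called after "Request:" as a command line: name --argument value ..., lists and objects as JSON in quotes. send_rows: Moves the arm, as the interface text tells. Its arguments: {"type":"object","properties":{"series":{"type":"string"}},"required":["series"]}

```bash
ls; mkdir -p pics
cat > h.py <<'E'
from plant import *
import numpy as np, cv2
def save(p,n): cv2.imwrite('pics/'+n+'.png',cv2.cvtColor(p['pixels'],cv2.COLOR_RGB2BGR))
E
python3 - <<'E'
from h import *
import json
np.set_printoptions(precision=3,suppress=True)
print(get_obs())
for c in ['top','side']:
    p=capture(c); save(p,c+'0'); print(c,p['mtx'].tolist(),p['k1'],p['R'].round(4).tolist() if hasattr(p['R'],'round') else p['R'],p['t'])
    for n in ['manifold','well0','vent_top','filter0','tray','trip','lever_tip','motor','bracket','oiler','puck','driver','gauge']:
        print(n,[(np.round(d['point'],1).tolist(),round(d['score'],2)) for d in place_of(p,n)])
print(get_obs()['time'])
E
```

```text
pics
{'time': 0.0, 'joint_positions': array([ 1.118,  0.343,  1.525,  0.   ,  1.275, -0.146]), 'dq': array([ 0.001,  0.   , -0.   ,  0.   ,  0.   , -0.001]), 'tau': array([  0.001, -43.125, -24.422,   0.072,   0.056,  -0.   ]), 'tool_pos': array([158.358, 500.101, 226.042]), 'tcp_rot': array([ 2.985,  1.569, -2.034]), 'contact_force': array([0.243, 0.522, 0.117]), 'moment': array([ 0.011, -0.015, -0.034]), 'grip_width': 91.8106829135033}
top [[440.1312375920673, 0.0, 258.5067545842101], [0.0, 440.1312375920673, 191.17747128171712], [0.0, 0.0, 1.0]] -0.009715840703029457 [[-0.0186, -0.9998, -0.0055], [-0.9973, 0.0189, -0.071], [0.0711, 0.0042, -0.9975]] [ -10.945  584.223 1272.304]
manifold [([553.8, -223.8, -0.4], 0.91)]
well0 [([525.7, -334.2, 5.9], 0.61)]
vent_top [([589.5, -63.2, 61.0], 0.47)]
filter0 [([570.7, -165.3, 52.5], 0.69), ([559.8, -207.1, 47.8], 0.64), ([581.0, -123.0, 46.7], 0.64), ([531.5, -335.0, 56.8], 0.54), ([551.3, -248.2, 46.2], 0.44)]
tray [([484.7, 320.3, 3.1], 0.78)]
trip [([571.9, 49.3, -2.9], 0.62)]
lever_tip [([545.7, 50.0, 91.2], 0.65)]
motor [([727.5, 71
[... 420 characters left out ...]
, [0.4882, 0.5226, -0.6989]] [-452.098  298.491 1002.508]
manifold []
well0 [([534.7, -338.8, 3.4], 0.88)]
vent_top [([592.2, -63.6, 60.7], 0.58)]
filter0 [([527.7, -341.0, 50.5], 0.93), ([550.1, -246.0, 50.3], 0.93), ([584.7, -125.4, 47.6], 0.91), ([568.1, -162.9, 49.4], 0.89), ([557.3, -203.2, 47.2], 0.83)]
tray [([482.3, 320.3, 1.3], 0.66)]
trip [([569.5, 51.1, -1.9], 0.75)]
lever_tip [([547.8, 51.8, 92.1], 0.67)]
motor [([725.5, 72.3, 0.6], 0.86)]
bracket [([719.8, -41.5, -1.9], 0.59), ([572.7, 54.1, -2.0], 0.48)]
oiler [([385.9, -43.4, 0.4], 0.88), ([552.2, 50.7, 95.8], 0.47)]
puck [([748.4, 215.1, 0.8], 0.67)]
driver [([394.2, -347.9, 1.0], 0.97)]
gauge [([392.3, 82.2, 1.0], 0.64)]
1.4
```

View pics/top0.png

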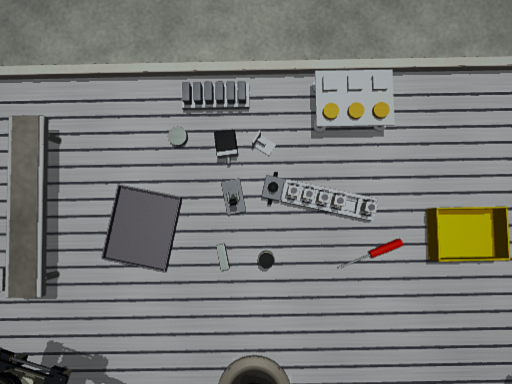

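View pics/side0.png

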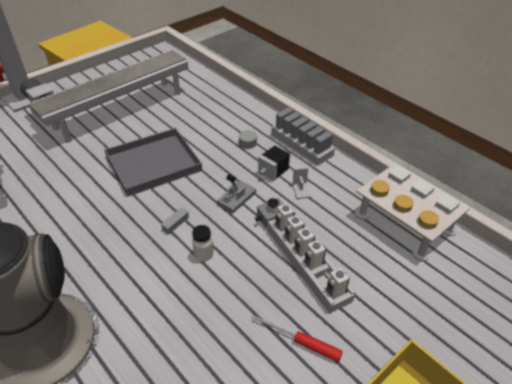

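Run:
```python
import plant; print([n for n in dir(plant) if n[0]!='_']); print(getattr(plant,'grip_point_offset',None))
import cv2
t=cv2.imread('pics/top0.png'); s=cv2.imread('pics/side0.png')
cv2.imwrite('pics/c1.png',cv2.resize(t[165:225,255:385],None,fx=6,fy=6,interpolation=cv2.INTER_CUBIC))
cv2.imwrite('pics/c2.png',cv2.resize(s[185:315,245:365],None,fx=4.6,fy=4.6,interpolation=cv2.INTER_CUBIC))
cv2.imwrite('pics/c3.png',cv2.resize(t[170:280,95:255],None,fx=5,fy=5,interpolation=cv2.INTER_CUBIC))
```

```text
['Unreachable', 'capture', 'close_job', 'cut_out', 'get_obs', 'grip_point_offset', 'place_of']
18.8
```

View pics/c1.png

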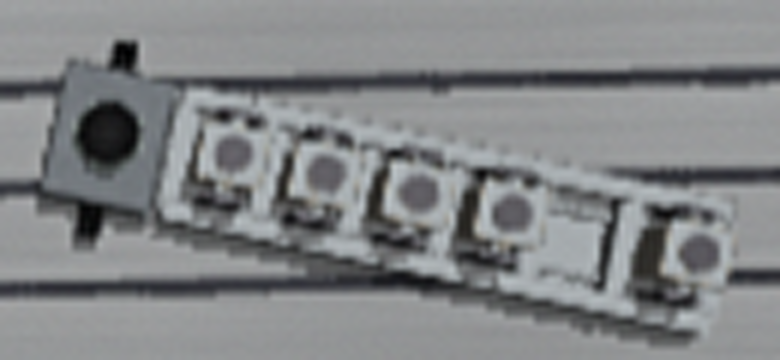

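View pics/c2.png

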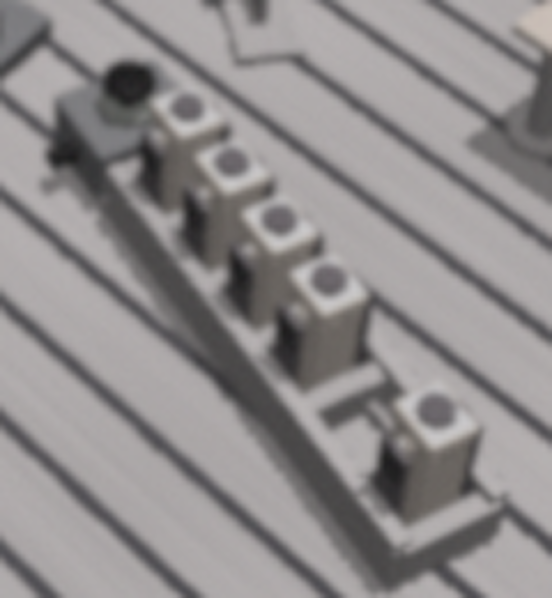

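View pics/c3.png

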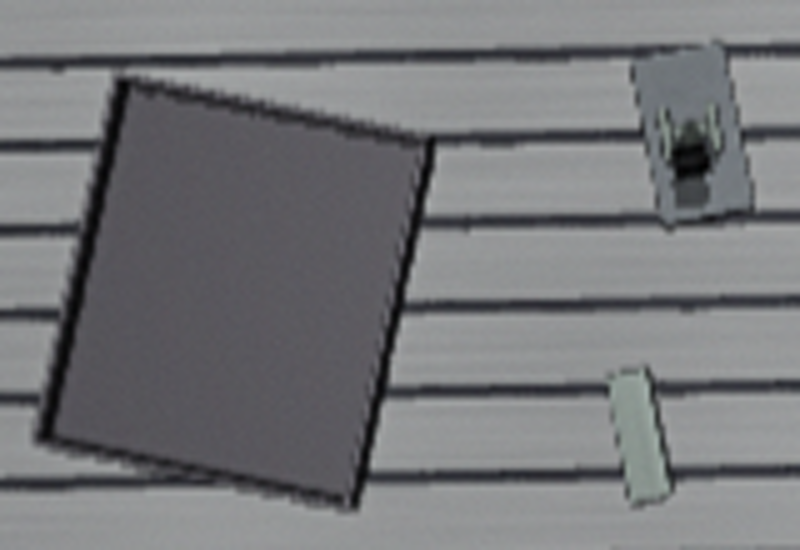

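```bash
cat >> h.py <<'E'
from scipy.optimize import least_squares
from scipy.spatial.transform import Rotation as Ro
np.set_printoptions(precision=3,suppress=True)
def proj(p,X):
    c=np.atleast_2d(X)@np.asarray(p['R']).T+np.asarray(p['t']); u=c[:,:2]/c[:,2:]
    u=u*(1+p['k1']*(u**2).sum(1,keepdims=True)); M=np.asarray(p['mtx'])
    return np.c_[u[:,0]*M[0,0]+M[0,2],u[:,1]*M[1,1]+M[1,2]]
def loc(q,P):
    x,y,a=q; P=np.atleast_2d(P); c,s=np.cos(a),np.sin(a)
    return np.c_[x+c*P[:,0]-s*P[:,1],y+s*P[:,0]+c*P[:,1],P[:,2]]
def fit(obs,q0):  # obs: list of (picture, local pts, pixels)
    f=lambda q:np.concatenate([(proj(p,loc(q,P))-px).ravel() for p,P,px in obs])
    r=least_squares(f,q0,loss='soft_l1'); return r.x,f(r.x)
def jaw(R): # world direction of tool z, angle mod pi
    return np.arctan2(R[1,2],R[0,2])
def go(target,jawyaw=None):
    """print shift units and turn; target TCP world mm; jawyaw angle of jaw axis (mod pi)"""
    o=get_obs(); R=Ro.from_euler('xyz',o['tcp_rot']).as_matrix()
    d=R.T@(np.asarray(target)-o['tool_pos'])
    s='tcp %s jaw %.3f  units %s'%(o['tool_pos'].round(1),jaw(R),(d/30).round(3))
    if jawyaw is not None:
        e=(jawyaw-jaw(R)+np.pi/2)%np.pi-np.pi/2
        # tool x points down => world yaw + = turn about tool x of -e
        s+=' turn %.3f j6 %.2f'%(-np.degrees(e)/5*np.sign(-R[2,0]),o['joint_positions'][5])
    print(s,'F',o['contact_force'].round(1),'w %.1f t %.1f'%(o['grip_width'],o['time']))
E
python3 - <<'E'
from h import *
T=capture('top');S=capture('side')
ys=[110,66,22,-22,-110]
P=np.array([[0,y,93] for y in ys])
tp=np.array([[234,154],[325,173],[419,193],[513,212],[697,252]])/6+[255,165]-0.4
sp=np.array([[187,107],[232,162],[279,218],[330,280],[436,410]])/4.6+[245,185]-0.4
q0=[555,-228,-.22]
for o in ([(T,P,tp)],[(S,P,sp)],[(T,P,tp),(S,P,sp)]):
    q,r=fit(o,q0); print('manifold',q,r.round(1))
qm=q
# tray rim corners z=30
C=np.array([[111,95,30],[111,-95,30],[-111,-95,30],[-111,95,30]])
tt=np.array([[122,78],[433,140],[352,507],[40,440]])/5+[95,170]-.4
q,r=fit([(T,C,tt)],[483,320,-.22]); print('tray',q,r.round(1))
# trip base top z=18
B=np.array([[50,28,18],[50,-28,18],[-50,-28,18],[-50,28,18]])
bt=np.array([[632,62],[718,42],[752,208],[668,226]])/5+[95,170]-.4
q,r=fit([(T,B,bt)],[570,50,.2]); print('trip',q,r.round(1))
print('roller',loc(q,[[-20.6,0,90]]))
print('vent',loc(qm,[[0,167.5,63]]), proj(T,loc(qm,[[0,167.5,63]])),proj(S,loc(qm,[[0,167.5,63]])), 'seen top',np.array([107,131])/6+[255,165]-.4,'side',np.array([130,84])/4.6+[245,185]-.4)
for n in ['vent_top','lever_tip','filter0','tray']:
  for p in (T,S): print(n,[(np.round(d['point'],1).tolist(),round(d['score'],2)) for d in place_of(p,n)])
print('wells',loc(qm,[[0,y,0] for y in ys]))
go([591,-63,150],-.225)
E
```

```text
manifold [ 554.9   -225.795   -0.228] [-0.3 -0.1  0.1  0.  -0.  -0.  -0.1  0.1  0.5  0. ]
manifold [ 554.332 -229.28    -0.23 ] [ 0.  -0.1  0.  -0.1  0.1  0.2 -0.2 -0.1  0.1  0.1]
manifold [ 554.856 -227.806   -0.229] [ 0.4 -0.1  0.8 -0.   0.7 -0.   0.6  0.1  1.2  0.1 -0.3 -0.5 -0.3 -0.6
 -0.3 -0.3 -0.5 -0.6 -0.2 -0.5]
tray [483.748 318.878  -0.224] [-0.3 -1.5  0.8 -0.7  0.4  1.1 -1.1  0.9]
trip [569.961  53.127   0.196] [-0.7 -0.1  0.6 -0.1  1.  -0.2 -0.9  0.3]
roller [[549.754  49.118  90.   ]]
vent [[592.841 -64.67   63.   ]] [[273.398 186.706]] [[272.43  201.294]] seen top [272.433 186.433] side [272.861 202.861]
vent_top [([588.5, -62.1, 63.8], 0.61), ([546.0, 48.0, 91.9], 0.43), ([583.9, -121.9, 47.8], 0.3)]
vent_top [([591.3, -65.0, 59.7], 0.61)]
lever_tip [([544.4, 44.9, 93.9], 0.62), ([558.6, -207.4, 47.3], 0.43), ([394.7, -345.4, 1.0], 0.28)]
lever_tip [([550.1, 49.0, 90.4], 0.51)]
filter0 [([583.6, -123.8, 46.9], 0.75), ([727.1, 72.7, -0.3], 0.64), ([531.7, -335.1, 54.3], 0.63), ([550.5, -249.6, 44.2], 0.61), ([560.9, -207.0, 48.3], 0.56), ([572.0, -166.9, 53.8], 0.45)]
filter0 [([548.2, -248.9, 49.3], 0.92), ([558.7, -205.5, 48.4], 0.91), ([527.6, -336.0, 47.9], 0.75), ([569.2, -160.8, 51.6], 0.75), ([391.8, -344.4, -2.1], 0.71)]
tray []
tray [([486.4, 317.5, -2.1], 0.71)]
wells [[ 579.801 -120.672    0.   ]
 [ 569.823 -163.526    0.   ]
 [ 559.845 -206.379    0.   ]
 [ 549.867 -249.233    0.   ]
 [ 529.911 -334.94     0.   ]]
tcp [158.5 500.5 226.7] jaw 1.264  units [  2.558 -19.414 -13.554] turn 17.063 j6 -0.15 F [-0.5  0.3 -0.1] w 91.4 t 1.9
```

Request:
send_rows --series "-1 0 -2 -1.4 2; -1 0 -4 -2.8 4; -1 0 -6 -4.2 6; -1 0 -8 -5.6 8; -1 0 -10 -7 9.5; -1 0 -12 -8.4 11; -1 0 -13.5 -9.4 12; -1 0 -13.5 -9.4 12"

```text
time: 2.9
tool_pos: [460.7, 107.4, 226.9]
tcp_rot: [0.075, 1.57, 0.29]
contact_force: [-0.9, 1.3, 0.2]
grip_width: 16.4
```

```bash
python3 -c "
from h import *
go([591.5,-64,110],-.229)"
```

```text
tcp [460.7 107.4 226.9] jaw 0.215  units [ 3.9   -6.511  3.039] turn 5.088 j6 -0.15 F [-0.9  1.3  0.2] w 16.4 t 2.9
```

Request:
send_rows --series "-1 0.8 -1.8 0.8 2; -1 1.6 -3.6 1.6 4; -1 2.4 -5.4 2.5 5.1; -1 3 -6.5 3.04 5.1; -1 3.6 -6.5 3.04 5.1; -1 3.9 -6.5 3.04 5.1; -1 3.9 -6.5 3.04 5.1"

```text
time: 3.78
tool_pos: [590.0, -61.0, 109.4]
tcp_rot: [3.0, 1.57, 2.772]
contact_force: [0.2, 0.0, 0.4]
grip_width: 0.2
```

```bash
python3 -c "
from h import *
go([591.5,-64,70],-.229)
for c in ['top','side']:
    p=capture(c); save(p,c+'1')
t=cv2.imread('pics/top1.png'); s=cv2.imread('pics/side1.png')
a=cv2.resize(t[140:220,235:335],None,fx=4,fy=4); b=cv2.resize(s[130:230,215:315],None,fx=4,fy=4)
a=cv2.copyMakeBorder(a,0,80,0,0,0);cv2.imwrite('pics/v1.png',np.hstack([a,b]))
"
```

```text
tcp [590.  -61.  109.4] jaw -0.228  units [ 1.313 -0.088  0.073] turn 0.015 j6 -0.00 F [0.2 0.  0.4] w 0.2 t 3.8
```

View pics/v1.png

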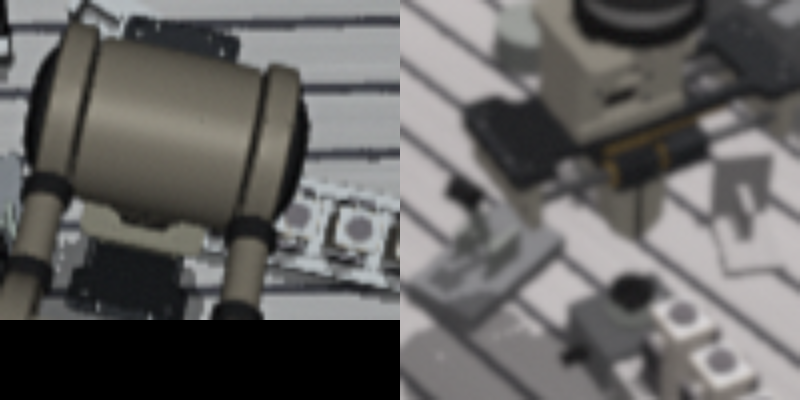

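Request:
send_rows --series "-1 0.7 -0.09 0.07 0; -1 1.3 -0.09 0.07 0; -1 1.3 -0.09 0.07 0; -1 1.5 -0.09 0.07 0; -1 1.7 -0.09 0.07 0; -1 1.85 -0.09 0.07 0; -1 1.95 -0.09 0.07 0; -1 1.95 -0.09 0.07 0"

```text
time: 4.88
tool_pos: [592.8, -64.6, 52.3]
tcp_rot: [0.124, 1.568, -0.104]
contact_force: [-0.1, 1.0, 8.5]
grip_width: 0.2
```

```bash
python3 -c "
from h import *
go([591.5,-64,46],-.229)
for c in ['side']:
    p=capture(c); save(p,c+'2')
s=cv2.imread('pics/side2.png')
b=cv2.resize(s[130:230,215:315],None,fx=4,fy=4)
cv2.imwrite('pics/v2.png',b)
"
```

```text
tcp [592.8 -64.6  52.3] jaw -0.228  units [ 0.209  0.008 -0.047] turn 0.009 j6 -0.01 F [-0.1  1.   8.5] w 0.2 t 4.9
```

View pics/v2.png

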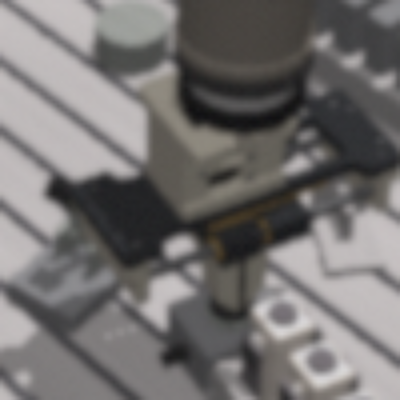

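Request:
send_rows --series "-1 0.1 0 -0.03 0; -1 0.18 0 -0.03 0; -1 0.24 0 -0.03 0; -1 0.28 0 -0.03 0; -1 0.28 0 -0.03 0"

```text
time: 5.55
tool_pos: [593.0, -64.6, 47.9]
tcp_rot: [0.018, 1.564, -0.21]
contact_force: [-7.3, 1.8, 31.6]
grip_width: 0.6
```

```bash
python3 -c "
from h import *
go([591.5,-64,46],-.229)"
```

```text
tcp [593.  -64.6  47.9] jaw -0.228  units [ 0.064  0.008 -0.053] turn 0.011 j6 -0.01 F [-7.3  1.8 31.6] w 0.6 t 5.5
```

Request:
send_rows --series "-1 -0.4 0 0 0; -1 -1 0 0 0; -1 -2 0 0 0; 0 -2.7 0 0 0; 0.5 -2.7 0 0 0;0.5 -2.7 0 0 0"

```text
time: 6.3
tool_pos: [590.5, -64.2, 122.7]
tcp_rot: [3.087, 1.569, 2.859]
contact_force: [0.5, -0.6, 0.2]
grip_width: 25.7
```

```bash
python3 -c "
from h import *
go([579.6,-121,125],-.229)
p=capture('side'); save(p,'side3')
print([(np.round(d['point'],1).tolist(),round(d['score'],2)) for d in place_of(p,'vent_top')])
s=cv2.imread('pics/side3.png')
b=cv2.resize(s[130:310,215:365],None,fx=4,fy=3.3)
cv2.imwrite('pics/v3.png',b)
"
```

```text
tcp [590.5 -64.2 122.7] jaw -0.228  units [-0.076 -1.925  0.076] turn 0.008 j6 -0.01 F [ 0.5 -0.6  0.2] w 25.7 t 6.3
[([592.6, -65.3, 61.5], 0.57)]
```

View pics/v3.png

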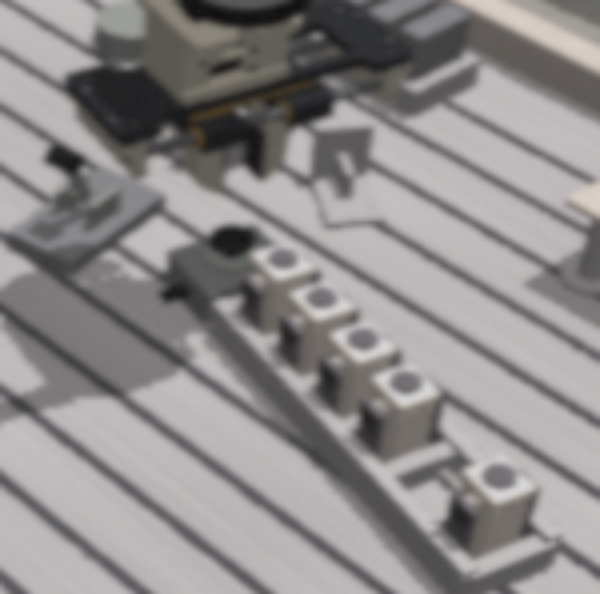

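Request:
send_rows --series "0.5 -0.1 -1 0.08 0; 0.5 -0.1 -1.92 0.08 0; 0.5 -0.1 -1.92 0.08 0; 0.5 -0.1 -1.92 0.08 0; 0.5 -0.1 -1.92 0.08 0; 0.5 -0.1 -1.92 0.08 0"

```text
time: 7.15
tool_pos: [580.5, -120.2, 126.7]
tcp_rot: [2.025, 1.571, 1.797]
contact_force: [0.5, -0.8, 0.6]
grip_width: 68.7
```

```bash
python3 -c "
from h import *
go([579.6,-121,46],-.229)
p=capture('side'); save(p,'side4')
s=cv2.imread('pics/side4.png')
b=cv2.resize(s[130:310,215:365],None,fx=4,fy=3.3)
cv2.imwrite('pics/v4.png',b)
"
```

```text
tcp [ 580.5 -120.2  126.7] jaw -0.227  units [ 2.691 -0.032 -0.022] turn 0.020 j6 -0.11 F [ 0.5 -0.8  0.6] w 68.7 t 7.2
```

View pics/v4.png

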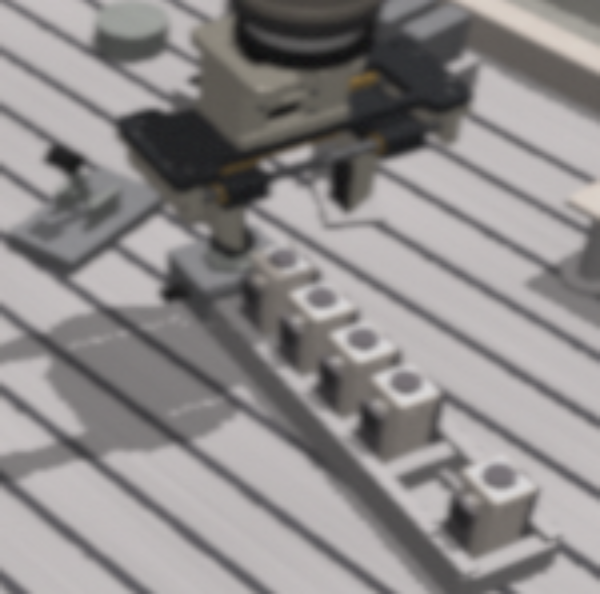

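Request:
send_rows --series "0.5 1 -0.03 -0.02 0; 0.5 2 -0.03 -0.02 0; 0.5 2.67 -0.03 -0.02 0; 0.5 2.67 -0.03 -0.02 0; -1 2.67 -0.03 -0.02 0; -1 2.67 -0.03 -0.02 0; -1 2.67 -0.03 -0.02 0; -1 2.67 -0.03 -0.02 0"

```text
time: 8.2
tool_pos: [579.6, -121.8, 47.2]
tcp_rot: [0.03, 1.57, -0.198]
contact_force: [-3.2, 0.5, 4.5]
grip_width: 33.7
```

```bash
python3 -c "
from h import *
go([579.6,-121,46],-.229)"
```

```text
tcp [ 579.6 -121.8   47.2] jaw -0.228  units [ 0.04   0.025 -0.007] turn 0.009 j6 -0.11 F [-3.2  0.5  4.5] w 33.7 t 8.2
```

Request:
send_rows --series "-1 0 0 0 0; -1 -0.2 0 0 0; -1 -0.5 0 0 0; -1 -1.2 0 0 0; -1 -2.4 0 0 0; -1 -3.6 0 0 0; -1 -4.6 0 0 0; -1 -4.6 0 0 0"

```text
time: 9.2
tool_pos: [581.0, -122.2, 187.6]
tcp_rot: [-0.078, 1.565, -0.306]
contact_force: [0.2, -0.4, -1.8]
grip_width: 32.0
```

```bash
python3 -c "
from h import *
go([480,320,185],-.224)
p=capture('side'); save(p,'side5')
s=cv2.imread('pics/side5.png')
b=cv2.resize(s[80:310,145:365],None,fx=3,fy=2.5)
cv2.imwrite('pics/v5.png',b)
"
```

```text
tcp [ 581.  -122.2  187.6] jaw -0.228  units [ 0.041 13.595 -6.613] turn -0.048 j6 -0.11 F [ 0.2 -0.4 -1.8] w 32.0 t 9.2
```

View pics/v5.png

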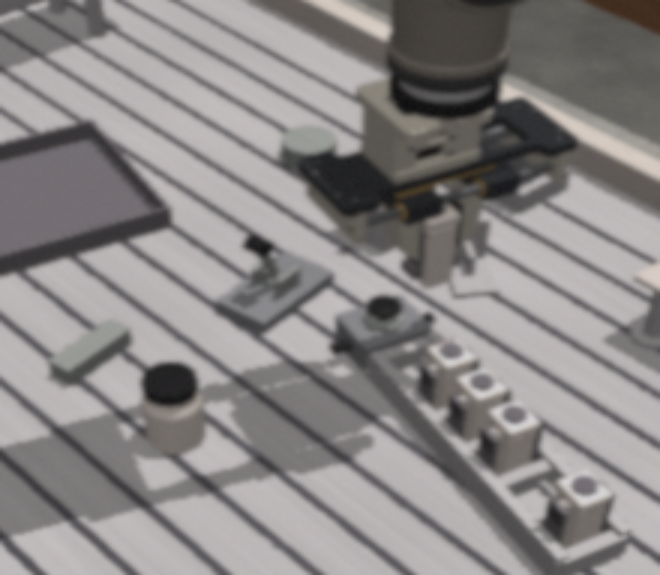

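```bash
cat >> h.py <<'E'
def tray_pose(p,q0=(483.7,318.9,-.224)):
    r=cut_out(p,'tray')
    if not r: return None
    m=r[0]['pixels'].astype(np.uint8); n,l,st,_=cv2.connectedComponentsWithStats(m)
    m=(l==1+np.argmax(st[1:,4])).astype(np.uint8)
    pts=np.argwhere(m)[:,::-1].astype(np.int32); h=cv2.convexHull(pts)
    # model silhouette hull vs. seen hull via minAreaRect (center, angle)
    box=cv2.boxPoints(cv2.minAreaRect(h))
    C=np.array([[sx*111,sy*95,z] for sx in(1,-1) for sy in(1,-1) for z in(0,30)])
    def f(q):
        b=cv2.boxPoints(cv2.minAreaRect(proj(p,loc(q,C)).astype(np.float32)))
        return (b[:,None]-box[None]).reshape(4,4,2)
    def g(q):
        D=f(q); i=np.argmin((D**2).sum(2),1); return D[np.arange(4),i].ravel()
    s=least_squares(g,q0,diff_step=1e-3); return s.x,np.abs(s.fun).max(),int(m.sum()),r[0]['score']
E
python3 - <<'E'
from h import *
T=capture('top'); save(T,'top5')
print(tray_pose(T))
S=capture('side')
for p in (T,S): print([(np.round(d['point'],1).tolist(),round(d['score'],2)) for d in place_of(p,'tray')])
q=(483.7,318.9,-.224)
for P in [(52,58),(52,-58),(52,0),(-52,58),(-52,-58)]: print(P,loc(q,[[*P,44]]).round(1))
go([*loc(q,[[52,58,185]])[0]],-.224)
E
```

```text
(array([484.21 , 323.473,  -0.216]), np.float32(0.10549927), 5038, 0.92)
[([485.1, 321.3, 4.3], 0.92), ([391.9, -346.2, -0.1], 0.67), ([531.1, -336.3, 53.0], 0.38)]
[([484.7, 320.2, -3.2], 0.85)]
(52, 58) [[547.3 363.9  44. ]]
(52, -58) [[521.5 250.8  44. ]]
(52, 0) [[534.4 307.3  44. ]]
(-52, 58) [[445.9 387.   44. ]]
(-52, -58) [[420.1 273.9  44. ]]
tcp [ 579.  -121.6  183.3] jaw -0.228  units [-0.039 15.523 -4.692] turn -0.050 j6 -0.11 F [ 0.2  0.6 -1.6] w 31.9 t 9.5
```

Request:
send_rows --series "-1 0 2 -0.6 0; -1 0 4 -1.2 0; -1 0 6 -1.8 0; -1 0 8 -2.4 0; -1 0 10 -3 0; -1 0 12 -3.6 0; -1 0 14 -4.3 0; -1 0 15.5 -4.65 0"

```text
time: 10.5
tool_pos: [547.7, 365.3, 183.7]
tcp_rot: [-2.623, 1.569, -2.85]
contact_force: [1.7, -0.1, -0.1]
grip_width: 31.6
```

```bash
python3 -c "
from h import *
go([547.6,365.5,60],-.22)"
```

```text
tcp [547.7 365.3 183.7] jaw -0.227  units [4.124 0.009 0.001] turn -0.077 j6 0.70 F [ 1.7 -0.1 -0.1] w 31.6 t 10.5
```

Request:
send_rows --series "-1 1.5 0 0 0; -1 3 0 0 0; -1 4 0 0 0; -1 4.3 0 0 0; -1 4.5 0 0 0; -1 4.6 0 0 0; -1 4.66 0 0 0; -1 4.66 0 0 0"

```text
time: 11.5
tool_pos: [549.5, 363.1, 46.0]
tcp_rot: [0.716, 1.569, 0.488]
contact_force: [1.0, 0.5, 0.8]
grip_width: 31.7
```

```bash
python3 -c "
from h import *
go([547.6,365.5,43],-.22)
p=capture('side'); save(p,'side6')
b=cv2.resize(cv2.imread('pics/side6.png')[60:220,55:255],None,fx=3.5,fy=3.5)
cv2.imwrite('pics/v6.png',b)
"
```

```text
tcp [549.5 363.1  46. ] jaw -0.228  units [ 0.099  0.064 -0.08 ] turn -0.095 j6 0.70 F [1.  0.5 0.8] w 31.7 t 11.5
```

View pics/v6.png

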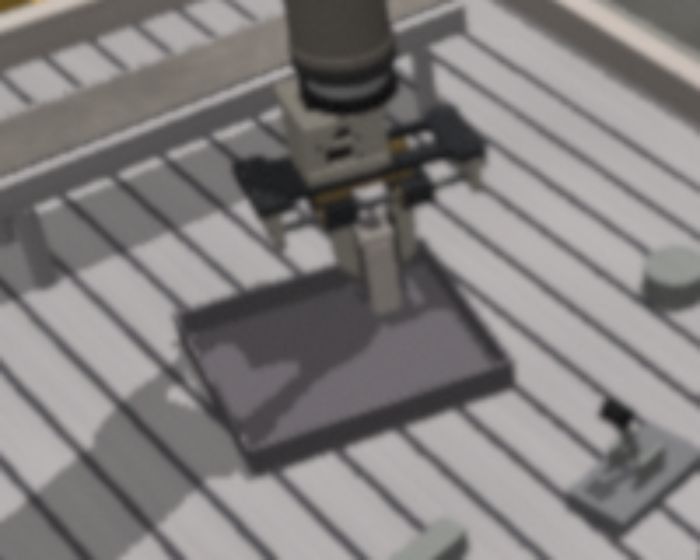

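Request:
send_rows --series "-1 0.05 0 0 0; -1 0.08 0 0 0; -1 0.08 0 0 0"

```text
time: 11.92
tool_pos: [549.7, 363.1, 45.9]
tcp_rot: [0.667, 1.567, 0.439]
contact_force: [-4.6, -2.9, 15.5]
grip_width: 32.2
```

Request:
send_rows --series "-1 0.02 0 0 0; 0.4 0 0 0 0; 0.4 0 0 0 0; 0.4 0 0 0 0; 0.4 0 0 0 0; 0.4 -1.5 0 0 0; 0.4 -3 0 0 0; 0.4 -4 0 0 0"

```text
time: 12.92
tool_pos: [549.3, 363.0, 164.7]
tcp_rot: [0.702, 1.569, 0.474]
contact_force: [-0.1, 0.9, -0.5]
grip_width: 64.1
```

```bash
python3 -c "
from h import *
go([569.8,-163.5,170],-.228)
p=capture('side'); save(p,'side7')
b=cv2.resize(cv2.imread('pics/side7.png')[60:220,55:255],None,fx=3.5,fy=3.5)
cv2.imwrite('pics/v7.png',b)
"
```

```text
tcp [549.3 363.  164.7] jaw -0.228  units [ -0.193 -16.94    4.636] turn -0.003 j6 0.70 F [-0.1  0.9 -0.5] w 64.1 t 12.9
```

View pics/v7.png

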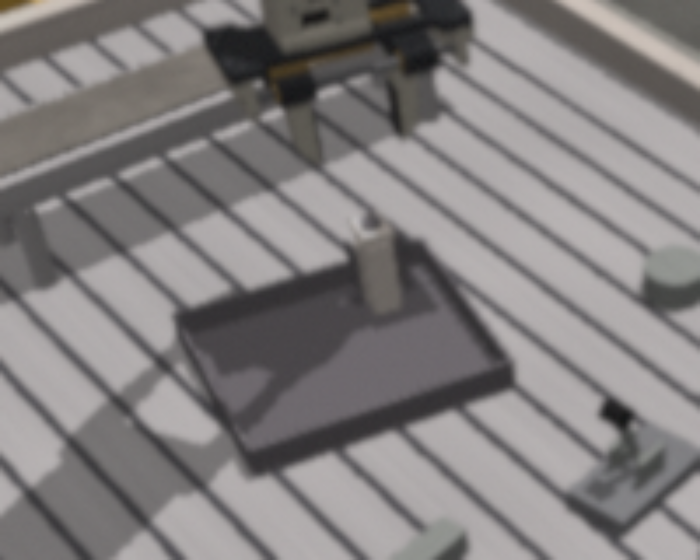

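Request:
send_rows --series "0.4 -0.1 -2 0.55 0; 0.4 -0.2 -4 1.1 0; 0.4 -0.2 -6 1.65 0; 0.4 -0.2 -8 2.2 0; 0.4 -0.2 -10 2.75 0; 0.4 -0.2 -12 3.3 0; 0.4 -0.2 -14 3.85 0; 0.4 -0.2 -16 4.4 0"

```text
time: 13.98
tool_pos: [568.5, -136.6, 168.0]
tcp_rot: [2.536, 1.57, 2.308]
contact_force: [-0.2, 0.1, -0.1]
grip_width: 64.5
```

```bash
python3 -c "
from h import *
go([569.8,-163.5,45],-.228)"
```

```text
tcp [ 568.5 -136.6  168. ] jaw -0.228  units [ 4.101 -0.864  0.245] turn -0.003 j6 -0.14 F [-0.2  0.1 -0.1] w 64.5 t 14.0
```

Request:
send_rows --series "0.4 0.5 -0.87 0.24 0; 0.4 1.4 -0.87 0.24 0; 0.4 1.4 -0.87 0.24 0; 0.4 1.4 -0.87 0.24 0"

```text
time: 14.48
tool_pos: [570.3, -161.4, 127.1]
tcp_rot: [0.078, 1.57, -0.15]
contact_force: [0.3, -0.7, 1.1]
grip_width: 64.4
```

```bash
python3 -c "
from h import *
go([569.8,-163.5,45],-.228)"
```

```text
tcp [ 570.3 -161.4  127.1] jaw -0.228  units [ 2.736 -0.072 -0.003] turn 0.004 j6 -0.18 F [ 0.3 -0.7  1.1] w 64.4 t 14.5
```

Request:
send_rows --series "0.4 1 -0.06 0 0; 0.4 2 -0.06 0 0; 0.4 2.68 -0.06 0 0; 0.4 2.68 -0.06 0 0; -1 2.68 -0.06 0 0; -1 2.68 -0.06 0 0; -1 2.68 -0.06 0 0; -1 2.68 -0.06 0 0"

```text
time: 15.48
tool_pos: [569.3, -163.4, 46.9]
tcp_rot: [-3.094, 1.571, 2.961]
contact_force: [-2.1, 0.4, 4.0]
grip_width: 31.8
```

Request:
send_rows --series "-1 0 0 0 0; -1 -0.2 0 0 0; -1 -0.5 0 0 0; -1 -1.2 0 0 0; -1 -2.4 0 0 0; -1 -3.6 0 0 0; -1 -4.6 0 0 0; -1 -4.6 0 0 0"

```text
time: 16.48
tool_pos: [570.9, -164.0, 187.1]
tcp_rot: [-0.158, 1.565, -0.386]
contact_force: [-0.2, 0.2, -1.1]
grip_width: 32.2
```

```bash
python3 -c "
from h import *
q=(484,320.5,-.22)
go(loc(q,[[52,-58,185]])[0],-.22)
T=capture('top');S=capture('side'); save(S,'side8')
print(tray_pose(T))
for p in (T,S): print([(np.round(d['point'],1).tolist(),round(d['score'],2)) for d in place_of(p,'tray')])
b=cv2.resize(cv2.imread('pics/side8.png')[60:320,75:365],None,fx=2.5,fy=2.3)
cv2.imwrite('pics/v8.png',b)
"
```

```text
tcp [ 570.9 -164.   187.1] jaw -0.228  units [ 0.028 13.156 -4.726] turn -0.094 j6 -0.18 F [-0.2  0.2 -1.1] w 32.2 t 16.5
(array([483.05 , 321.06 ,  -0.222]), np.float32(0.1612091), 4842, 0.9)
[([484.9, 319.4, 4.2], 0.63)]
[([483.1, 319.2, -0.9], 0.88)]
```

View pics/v8.png

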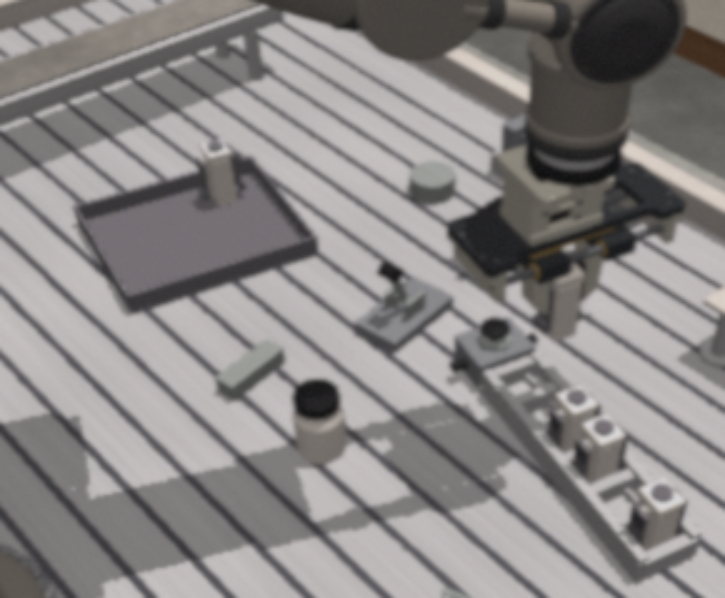

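Request:
send_rows --series "-1 0 2 -0.7 0; -1 0 4 -1.4 0; -1 0 6 -2.1 0; -1 0 8 -2.8 0; -1 0 10 -3.5 0; -1 0 12 -4.3 0; -1 0 13.15 -4.7 -0.1; -1 0 13.15 -4.7 -0.1"

```text
time: 17.73
tool_pos: [520.2, 255.5, 182.9]
tcp_rot: [-2.902, 1.569, -3.117]
contact_force: [0.7, -1.1, -1.7]
grip_width: 32.0
```

```bash
python3 -c "
from h import *
q=(484,320.5,-.22)
go(loc(q,[[52,-58,45]])[0],-.22)"
```

```text
tcp [520.2 255.5 182.9] jaw -0.215  units [ 4.595 -0.082  0.093] turn 0.059 j6 0.54 F [ 0.7 -1.1 -1.7] w 32.0 t 17.7
```

Request:
send_rows --series "-1 1.5 -0.08 0.08 0; -1 3 -0.08 0.08 0; -1 4 -0.08 0.08 0; -1 4.3 -0.08 0.08 0; -1 4.45 -0.08 0.08 0; -1 4.55 -0.08 0.08 0; -1 4.61 -0.08 0.08 0; -1 4.61 -0.08 0.08 0"

```text
time: 18.73
tool_pos: [523.5, 250.0, 46.4]
tcp_rot: [0.592, 1.57, 0.373]
contact_force: [0.0, -0.3, -1.6]
grip_width: 32.3
```

Request:
send_rows --series "-1 0.06 0 0 0; -1 0.1 0 0 0; -1 0.1 0 0 0"

```text
time: 19.1
tool_pos: [523.3, 249.9, 42.9]
tcp_rot: [0.89, 1.57, 0.67]
contact_force: [-0.3, 0.1, -0.2]
grip_width: 31.8
```

Request:
send_rows --series "-1 0.04 0 0 0; -1 0.06 0 0 0; -1 0.06 0 0 0"

```text
time: 19.48
tool_pos: [523.5, 250.0, 42.8]
tcp_rot: [0.572, 1.57, 0.352]
contact_force: [-3.8, -1.5, 12.6]
grip_width: 32.0
```

Request:
send_rows --series "-1 -0.04 0 0 0; 0.4 -0.04 0 0 0; 0.4 -0.04 0 0 0; 0.4 -0.04 0 0 0; 0.4 -0.04 0 0 0; 0.4 -1.5 0 0 0; 0.4 -3 0 0 0; 0.4 -4.2 0 0 0"

```text
time: 20.48
tool_pos: [523.5, 249.9, 168.7]
tcp_rot: [0.613, 1.57, 0.393]
contact_force: [0.6, -0.9, -0.1]
grip_width: 64.6
```

```bash
python3 -c "
from h import *
go([559.8,-206.4,165],-.228)"
```

```text
tcp [523.5 249.9 168.7] jaw -0.220  units [  0.117 -14.582   4.494] turn 0.096 j6 0.53 F [ 0.6 -0.9 -0.1] w 64.6 t 20.5
```

Request:
send_rows --series "0.4 0 -2 0.6 0; 0.4 0 -4 1.2 0; 0.4 0 -6 1.8 0; 0.4 0 -8 2.4 0; 0.4 0 -10 3 0.1; 0.4 0 -12 3.7 0.1; 0.4 0 -13.8 4.3 0.1; 0.4 0.1 -14.58 4.49 0.1"

```text
time: 21.48
tool_pos: [559.4, -209.6, 163.7]
tcp_rot: [-0.676, 1.57, -0.907]
contact_force: [-0.0, -0.2, 0.4]
grip_width: 64.3
```

Request:
send_rows --series "0.4 1 0 0 0; 0.4 1.3 0 0 0; 0.4 1.3 0 0 0"

```text
time: 21.85
tool_pos: [559.3, -205.3, 124.5]
tcp_rot: [2.744, 1.569, 2.516]
contact_force: [0.1, 0.6, 0.8]
grip_width: 64.1
```

```bash
python3 -c "
from h import *
go([559.8,-206.4,46],-.228)
S=capture('side'); save(S,'side9')
T=capture('top')
print(tray_pose(T))
go([559.8,-206.4,46],-.228)
b=cv2.resize(cv2.imread('pics/side9.png')[60:320,75:365],None,fx=2.5,fy=2.3)
cv2.imwrite('pics/v9.png',b)
"
```

```text
tcp [ 559.3 -205.3  124.5] jaw -0.227  units [ 2.618 -0.032  0.029] turn 0.009 j6 -0.25 F [0.1 0.6 0.8] w 64.1 t 21.9
(array([483.416, 322.607,  -0.215]), np.float32(0.35820007), 4567, 0.68)
tcp [ 560.2 -206.   126.1] jaw -0.227  units [ 2.669 -0.015 -0.014] turn 0.008 j6 -0.25 F [-0.1  0.7 -1.1] w 64.2 t 22.0
```

View pics/v9.png

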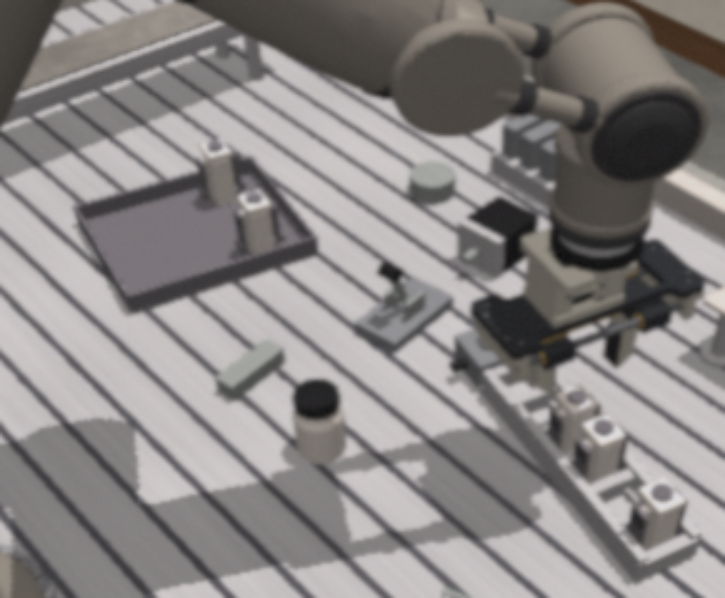

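Two filters stand in the tray; the tray has not moved. Third grasp.

Request:
send_rows --series "0.4 1 -0.02 0 0; 0.4 2 -0.02 0 0; 0.4 2.64 -0.02 0 0; 0.4 2.64 -0.02 0 0; -1 2.64 -0.02 0 0; -1 2.64 -0.02 0 0; -1 2.64 -0.02 0 0; -1 2.64 -0.02 0 0"

```text
time: 23.0
tool_pos: [559.4, -207.0, 46.6]
tcp_rot: [-0.466, 1.57, -0.694]
contact_force: [-2.5, 1.6, 4.3]
grip_width: 31.5
```

Request:
send_rows --series "-1 0 0 0 0; -1 -0.2 0 0 0; -1 -0.5 0 0 0; -1 -1.2 0 0 0; -1 -2.4 0 0 0; -1 -3.6 0 0 0; -1 -4.6 0 0 0; -1 -4.6 0 0 0"

```text
time: 24.0
tool_pos: [560.7, -207.6, 186.7]
tcp_rot: [-0.232, 1.565, -0.46]
contact_force: [0.4, -0.3, -1.6]
grip_width: 32.0
```

```bash
python3 -c "
from h import *
q=(484,320.5,-.22)
go(loc(q,[[-52,58,185]])[0],-.22)
T=capture('top');S=capture('side'); save(S,'side10')
print(tray_pose(T))
for p in (T,S): print([(np.round(d['point'],1).tolist(),round(d['score'],2)) for d in place_of(p,'tray')])
b=cv2.resize(cv2.imread('pics/side10.png')[60:320,75:365],None,fx=2.5,fy=2.3)
cv2.imwrite('pics/v10.png',b)
"
```

```text
tcp [ 560.7 -207.6  186.7] jaw -0.228  units [-0.015 18.488 -8.221] turn -0.094 j6 -0.25 F [ 0.4 -0.3 -1.6] w 32.0 t 24.0
(array([483.243, 322.858,  -0.218]), np.float32(0.26931763), 4582, 0.69)
[([482.2, 320.1, 1.4], 0.7), ([527.0, 245.2, 48.0], 0.37), ([382.1, -40.0, -1.8], 0.17)]
[([391.2, 82.6, 1.7], 0.67), ([484.8, 319.6, 0.1], 0.62)]
```

View pics/v10.png

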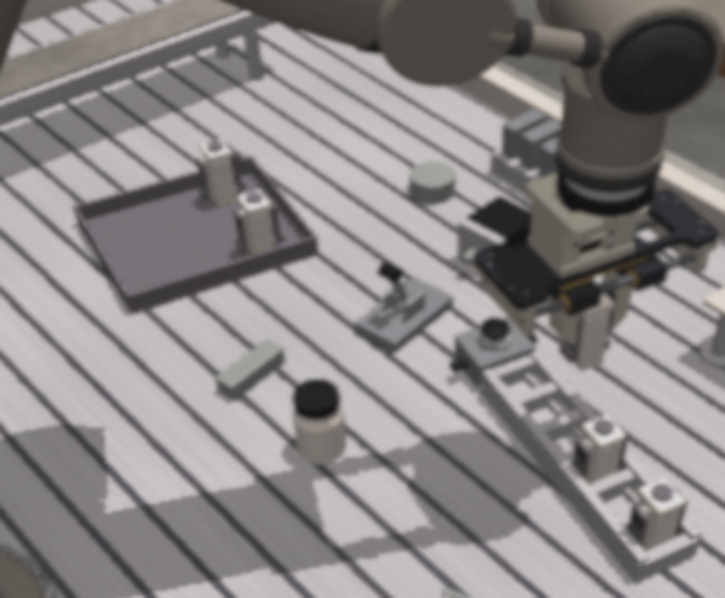

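Request:
send_rows --series "-1 0 1.85 -0.82 0; -1 0 3.7 -1.64 0; -1 0 5.55 -2.47 0; -1 0 7.4 -3.3 0; -1 0 9.25 -4.1 0; -1 0 11.1 -4.9 0; -1 0 12.9 -5.75 0; -1 0 14.8 -6.6 -0.1"

```text
time: 25.25
tool_pos: [466.0, 271.9, 182.9]
tcp_rot: [-2.448, 1.569, -2.668]
contact_force: [0.2, -0.1, -1.4]
grip_width: 32.3
```

Request:
send_rows --series "-1 0 1.85 -0.8 0; -1 0 3.7 -1.6 0; -1 0 3.7 -1.6 0; -1 0 3.7 -1.6 0"

```text
time: 25.75
tool_pos: [443.8, 388.7, 182.6]
tcp_rot: [-2.161, 1.568, -2.38]
contact_force: [0.0, -0.1, -0.6]
grip_width: 31.9
```

```bash
python3 -c "
from h import *
q=(484,320.5,-.22)
go(loc(q,[[-52,58,45]])[0],-.22)"
```

```text
tcp [443.8 388.7 182.6] jaw -0.219  units [4.588 0.015 0.077] turn 0.015 j6 0.81 F [ 0.  -0.1 -0.6] w 31.9 t 25.8
```

Request:
send_rows --series "-1 1.5 0 0.07 0; -1 3 0 0.07 0; -1 4 0 0.07 0; -1 4.3 0 0.07 0; -1 4.45 0 0.07 0; -1 4.58 0 0.07 0; -1 4.66 0 0.07 0; -1 4.66 0 0.07 0"

```text
time: 26.75
tool_pos: [446.5, 388.8, 44.4]
tcp_rot: [0.844, 1.57, 0.625]
contact_force: [-0.4, -0.3, -0.7]
grip_width: 32.3
```

Request:
send_rows --series "-1 0.04 0 0 0; -1 0.06 0 0 0; -1 0.06 0 0 0"

```text
time: 27.12
tool_pos: [446.4, 388.8, 42.6]
tcp_rot: [0.956, 1.57, 0.736]
contact_force: [-0.8, 0.2, 2.5]
grip_width: 32.0
```

Request:
send_rows --series "-1 0.02 0 0 0; 0.4 0.02 0 0 0; 0.4 0.02 0 0 0; 0.4 0 0 0 0; 0.4 -0.04 0 0 0; 0.4 -1.5 0 0 0; 0.4 -3 0 0 0; 0.4 -4.2 0 0 0"

```text
time: 28.12
tool_pos: [446.6, 388.8, 170.1]
tcp_rot: [0.822, 1.569, 0.602]
contact_force: [0.7, -0.1, -0.2]
grip_width: 64.4
```

```bash
python3 -c "
from h import *
go([549.9,-249.2,165],-.228)"
```

```text
tcp [446.6 388.8 170.1] jaw -0.220  units [  0.157 -20.006   7.993] turn 0.097 j6 0.81 F [ 0.7 -0.1 -0.2] w 64.4 t 28.1
```

Request:
send_rows --series "0.4 0 -1.9 0.75 0; 0.4 0 -3.8 1.5 0; 0.4 0 -5.7 2.25 0; 0.4 0 -7.6 3 0; 0.4 0 -9.5 3.8 0.1; 0.4 0 -11.4 4.55 0.1; 0.4 0 -13.3 5.3 0.1; 0.4 0 -15.2 6.05 0.1"

```text
time: 29.12
tool_pos: [524.3, -98.0, 168.3]
tcp_rot: [0.403, 1.57, 0.174]
contact_force: [0.8, -0.5, -0.1]
grip_width: 64.2
```

Request:
send_rows --series "0.4 0 -1.9 0.75 0; 0.4 0 -3.8 1.5 0; 0.4 0.5 -4.81 1.94 0; 0.4 1.4 -4.81 1.94 0; 0.4 1.4 -4.81 1.94 0; 0.4 1.4 -4.81 1.94 0"

```text
time: 29.88
tool_pos: [548.7, -249.4, 127.1]
tcp_rot: [-0.141, 1.57, -0.369]
contact_force: [0.2, 1.0, -0.1]
grip_width: 64.2
```

```bash
python3 -c "
from h import *
go([549.9,-249.2,46],-.228)
S=capture('side'); save(S,'side11')
T=capture('top')
print(tray_pose(T))
go([549.9,-249.2,46],-.228)
b=cv2.resize(cv2.imread('pics/side11.png')[60:320,75:365],None,fx=2.5,fy=2.3)
cv2.imwrite('pics/v11.png',b)
"
```

```text
tcp [ 548.7 -249.4  127.1] jaw -0.228  units [2.702 0.018 0.036] turn 0.003 j6 -0.33 F [ 0.2  1.  -0.1] w 64.2 t 29.9
(array([483.436, 322.77 ,  -0.214]), np.float32(0.28866577), 4472, 0.9)
tcp [ 548.9 -249.5  127.5] jaw -0.227  units [2.718 0.018 0.025] turn 0.007 j6 -0.33 F [-0.3  0.3  0.6] w 64.4 t 30.0
```

View pics/v11.png

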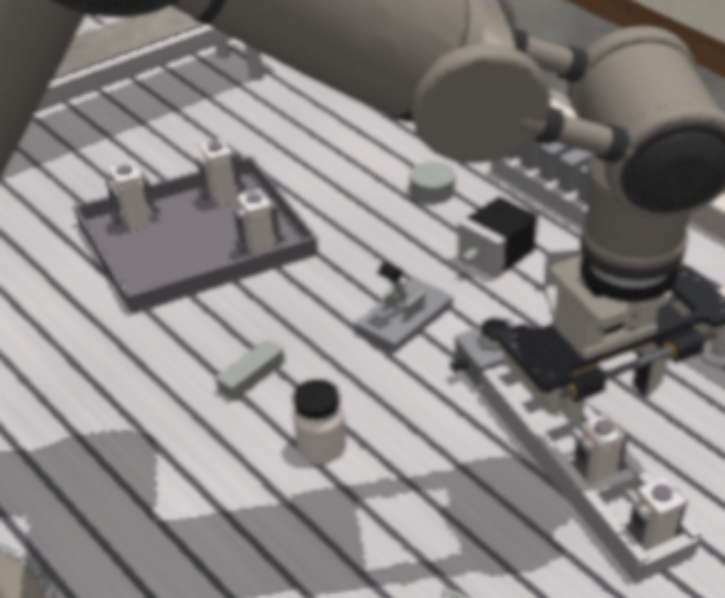

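Request:
send_rows --series "0.4 1 0 0.03 0; 0.4 2 0 0.03 0; 0.4 2.69 0 0.03 0; 0.4 2.69 0 0.03 0; -1 2.69 0 0.03 0; -1 2.69 0 0.03 0; -1 2.69 0 0.03 0; -1 2.69 0 0.03 0"

```text
time: 31.02
tool_pos: [549.3, -250.1, 46.5]
tcp_rot: [-0.378, 1.57, -0.606]
contact_force: [-1.0, 1.0, 5.3]
grip_width: 32.1
```

Request:
send_rows --series "-1 0 0 0 0; -1 -0.2 0 0 0; -1 -0.5 0 0 0; -1 -1.2 0 0 0; -1 -2.4 0 0 0; -1 -3.6 0 0 0; -1 -4.6 0 0 0; -1 -4.6 0 0 0"

```text
time: 32.02
tool_pos: [550.3, -250.5, 186.5]
tcp_rot: [-0.303, 1.565, -0.532]
contact_force: [0.4, 0.4, -1.2]
grip_width: 31.8
```

```bash
python3 -c "
from h import *
q=(484,320.5,-.22)
go(loc(q,[[-52,-58,185]])[0],-.22)
T=capture('top');S=capture('side'); save(S,'side12')
print(tray_pose(T))
b=cv2.resize(cv2.imread('pics/side12.png')[60:320,75:365],None,fx=2.5,fy=2.3)
cv2.imwrite('pics/v12.png',b)
"
```

```text
tcp [ 550.3 -250.5  186.5] jaw -0.228  units [-0.024 16.093 -8.176] turn -0.094 j6 -0.33 F [ 0.4  0.4 -1.2] w 31.8 t 32.0
(array([483.243, 321.605,  -0.212]), np.float32(0.25914), 4417, 0.83)
```

View pics/v12.png

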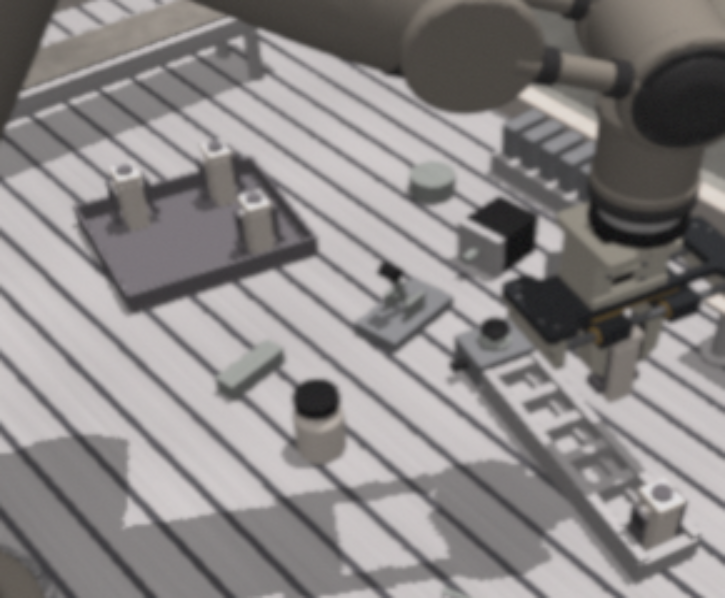

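Request:
send_rows --series "-1 0 1.8 -0.9 0; -1 0 3.6 -1.8 0; -1 0 5.4 -2.7 0; -1 0 7.2 -3.6 0; -1 0 9 -4.5 0; -1 0 10.8 -5.4 0; -1 0 12.6 -6.3 0; -1 0 14.4 -7.2 -0.1"

```text
time: 33.17
tool_pos: [435.1, 221.4, 182.2]
tcp_rot: [-2.617, 1.568, -2.837]
contact_force: [1.4, -0.3, -1.0]
grip_width: 31.9
```

Request:
send_rows --series "-1 0 1.69 -0.98 0; -1 0 1.69 -0.98 0; -1 0 1.69 -0.98 0"

```text
time: 33.55
tool_pos: [418.3, 275.2, 182.5]
tcp_rot: [-2.278, 1.569, -2.496]
contact_force: [0.9, 0.1, -0.4]
grip_width: 32.1
```

```bash
python3 -c "
from h import *
q=(484,320.5,-.22)
go(loc(q,[[-52,-58,45]])[0],-.22)"
```

```text
tcp [418.3 275.2 182.5] jaw -0.219  units [4.582 0.028 0.08 ] turn 0.016 j6 0.65 F [ 0.9  0.1 -0.4] w 32.1 t 33.5
```

Request:
send_rows --series "-1 1.5 0 0.07 0; -1 3 0 0.07 0; -1 4 0 0.07 0; -1 4.3 0 0.07 0; -1 4.45 0 0.07 0; -1 4.58 0 0.07 0; -1 4.66 0 0.07 0; -1 4.66 0 0.07 0"

```text
time: 34.55
tool_pos: [421.0, 275.4, 44.1]
tcp_rot: [0.708, 1.57, 0.489]
contact_force: [-0.8, -0.6, -0.8]
grip_width: 32.4
```

Request:
send_rows --series "-1 0.04 0 0 0; -1 0.07 0 0 0; -1 0.07 0 0 0"

```text
time: 34.92
tool_pos: [421.1, 275.4, 42.4]
tcp_rot: [0.684, 1.57, 0.465]
contact_force: [-1.5, -0.5, 6.1]
grip_width: 32.1
```

Request:
send_rows --series "-1 0 0 0 0; 0.4 0 0 0 0; 0.4 0 0 0 0; 0.4 0 0 0 0; 0.4 -0.04 0 0 0; 0.4 -1.5 0 0 0; 0.4 -3 0 0 0; 0.4 -4.2 0 0 0"

```text
time: 35.92
tool_pos: [421.0, 275.3, 169.3]
tcp_rot: [0.696, 1.57, 0.476]
contact_force: [0.7, -0.7, -1.1]
grip_width: 63.8
```

```bash
python3 -c "
from h import *
go([529.9,-334.9,165],-.228)"
```

```text
tcp [421.  275.3 169.3] jaw -0.219  units [  0.138 -19.062   7.972] turn 0.098 j6 0.65 F [ 0.7 -0.7 -1.1] w 63.8 t 35.9
```

Request:
send_rows --series "0.4 0 -1.9 0.8 0; 0.4 0 -3.8 1.6 0; 0.4 0 -5.7 2.4 0; 0.4 0 -7.6 3.2 0; 0.4 0 -9.5 4 0.1; 0.4 0 -11.4 4.8 0.1; 0.4 0 -13.3 5.6 0.1; 0.4 0 -15.2 6.4 0.1"

```text
time: 36.92
tool_pos: [509.0, -213.7, 167.5]
tcp_rot: [1.306, 1.57, 1.078]
contact_force: [1.2, 1.0, -0.7]
grip_width: 64.1
```

Request:
send_rows --series "0.4 0 -1.9 0.75 0; 0.4 0 -3.86 1.57 0; 0.4 0.5 -3.86 1.57 0; 0.4 1.4 -3.86 1.57 0; 0.4 1.4 -3.86 1.57 0; 0.4 1.4 -3.86 1.57 0"

```text
time: 37.67
tool_pos: [529.0, -334.5, 126.3]
tcp_rot: [-0.199, 1.57, -0.427]
contact_force: [-0.1, -0.2, 0.4]
grip_width: 64.6
```

```bash
python3 -c "
from h import *
go([529.9,-334.9,46],-.228)
S=capture('side'); save(S,'side13')
T=capture('top')
print(tray_pose(T))
go([529.9,-334.9,46],-.228)
b=cv2.resize(cv2.imread('pics/side13.png')[60:320,75:365],None,fx=2.5,fy=2.3)
cv2.imwrite('pics/v13.png',b)
"
```

```text
tcp [ 529.  -334.5  126.3] jaw -0.227  units [ 2.678 -0.005  0.03 ] turn 0.006 j6 -0.46 F [-0.1 -0.2  0.4] w 64.6 t 37.7
(array([482.355, 322.688,  -0.217]), np.float32(0.2865448), 4173, 0.95)
tcp [ 529.2 -335.   126.9] jaw -0.228  units [2.697 0.011 0.016] turn 0.004 j6 -0.46 F [ 0.3 -0.1  0.3] w 64.3 t 37.8
```

View pics/v13.png

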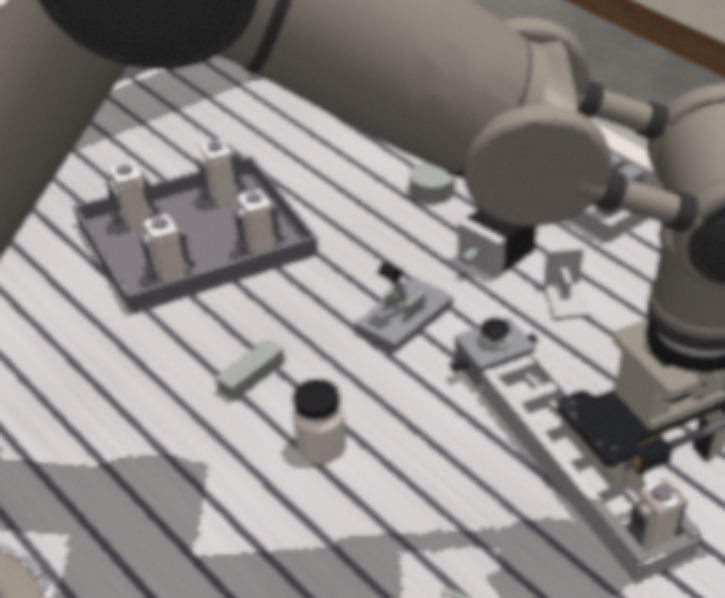

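Request:
send_rows --series "0.4 1 0 0.02 0; 0.4 2 0 0.02 0; 0.4 2.66 0 0.02 0; 0.4 2.66 0 0.02 0; -1 2.66 0 0.02 0; -1 2.66 0 0.02 0; -1 2.66 0 0.02 0; -1 2.66 0 0.02 0"

```text
time: 38.83
tool_pos: [529.3, -335.5, 46.8]
tcp_rot: [-0.646, 1.57, -0.874]
contact_force: [-0.8, 0.2, 4.2]
grip_width: 31.8
```

Request:
send_rows --series "-1 0 0 0 0; -1 -0.2 0 0 0; -1 -0.5 0 0 0; -1 -1.2 0 0 0; -1 -2.4 0 0 0; -1 -3.6 0 0 0; -1 -4.6 0 0 0; -1 -4.6 0 0 0"

```text
time: 39.83
tool_pos: [530.3, -336.0, 186.6]
tcp_rot: [-0.432, 1.565, -0.66]
contact_force: [0.1, -0.3, -1.7]
grip_width: 32.2
```

```bash
python3 -c "
from h import *
q=(484,320.5,-.22)
go(loc(q,[[0,0,185]])[0],-.22)
T=capture('top');S=capture('side'); save(S,'side14')
print(tray_pose(T))
b=cv2.resize(cv2.imread('pics/side14.png')[60:320,75:365],None,fx=2.5,fy=2.3)
cv2.imwrite('pics/v14.png',b)
"
```

```text
tcp [ 530.3 -336.   186.6] jaw -0.228  units [-0.031 20.968 -6.454] turn -0.093 j6 -0.46 F [ 0.1 -0.3 -1.7] w 32.2 t 39.8
(array([483.662, 322.456,  -0.218]), np.float32(0.08352661), 4121, 0.9)
```

View pics/v14.png

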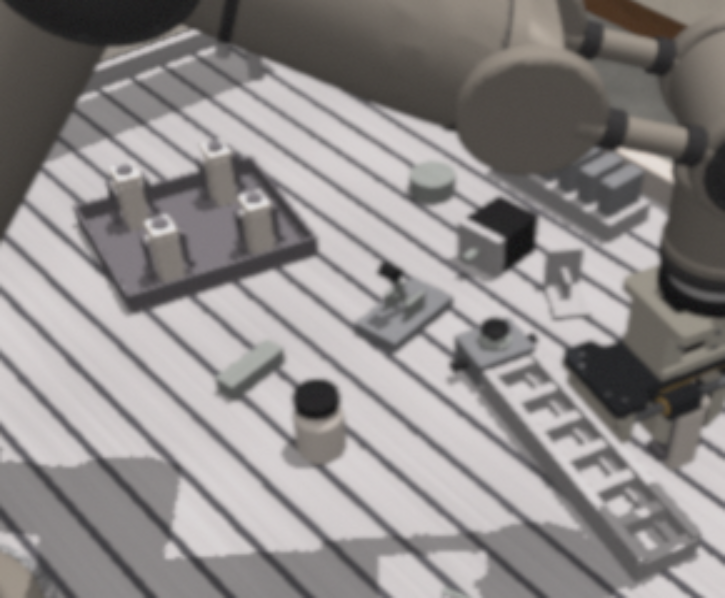

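Request:
send_rows --series "-1 0 1.95 -0.6 0; -1 0 3.9 -1.2 0; -1 0 5.85 -1.8 0; -1 0 7.8 -2.4 0; -1 0 9.75 -3 0; -1 0 11.7 -3.6 0; -1 0 13.65 -4.2 0; -1 0 15.6 -4.8 -0.1"

```text
time: 40.98
tool_pos: [493.7, 155.0, 182.3]
tcp_rot: [-2.775, 1.568, -2.995]
contact_force: [0.4, -0.4, -1.9]
grip_width: 32.1
```

Request:
send_rows --series "-1 0 1.95 -0.6 0; -1 0 3.9 -1.2 0; -1 0 5.37 -1.65 0; -1 0 5.37 -1.65 0; -1 0 5.37 -1.65 0"

```text
time: 41.6
tool_pos: [480.9, 320.6, 182.3]
tcp_rot: [-2.336, 1.568, -2.555]
contact_force: [-0.5, -0.5, -2.7]
grip_width: 32.0
```

```bash
python3 -c "
from h import *
q=(484,320.5,-.22)
go(loc(q,[[0,0,45]])[0],-.22)
S=capture('side'); save(S,'side15')
b=cv2.resize(cv2.imread('pics/side15.png')[60:220,55:255],None,fx=3.5,fy=3.5)
cv2.imwrite('pics/v15.png',b)
go(loc(q,[[0,0,45]])[0],-.22)
"
```

```text
tcp [480.9 320.6 182.3] jaw -0.219  units [4.577 0.029 0.109] turn 0.011 j6 0.67 F [-0.5 -0.5 -2.7] w 32.0 t 41.6
tcp [481.3 320.1 182.7] jaw -0.220  units [4.591 0.039 0.092] turn -0.002 j6 0.67 F [-0.5 -0.  -1.2] w 31.7 t 41.6
```

View pics/v15.png

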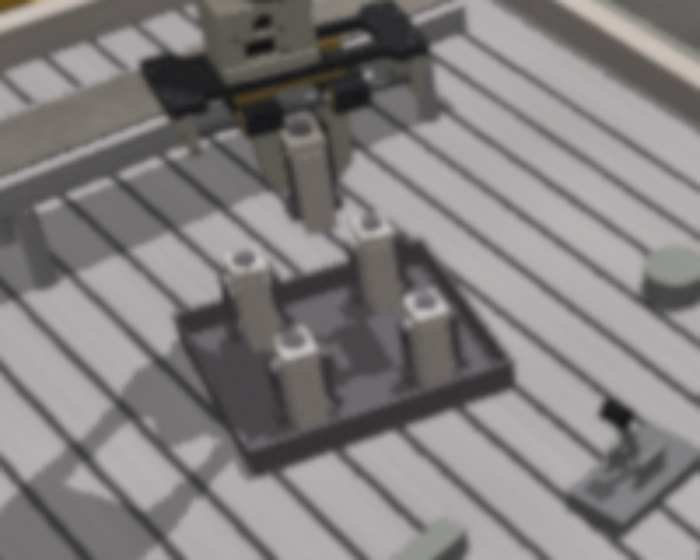

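Four filters stand at the corners and the tray is in place; lowering the fifth into the centre.

Request:
send_rows --series "-1 1.5 0.03 0.08 0; -1 3 0.03 0.08 0; -1 4 0.03 0.08 0; -1 4.3 0.03 0.08 0; -1 4.45 0.03 0.08 0; -1 4.58 0.03 0.08 0; -1 4.66 0.03 0.08 0; -1 4.66 0.03 0.08 0"

```text
time: 42.65
tool_pos: [484.3, 321.7, 44.5]
tcp_rot: [0.764, 1.57, 0.544]
contact_force: [0.6, -1.2, -1.2]
grip_width: 32.4
```

Request:
send_rows --series "-1 0.04 0 0 0; -1 0.07 0 0 0; -1 0.07 0 0 0"

```text
time: 43.02
tool_pos: [484.3, 321.8, 42.8]
tcp_rot: [0.73, 1.57, 0.511]
contact_force: [-0.6, -0.3, 5.2]
grip_width: 32.1
```

Request:
send_rows --series "-1 0 0 0 0; 0.3 0 0 0 0; 0.3 0 0 0 0; 0.3 0 0 0 0; 0.3 -0.04 0 0 0; 0.3 -1.5 0 0 0; 0.3 -3 0 0 0; 0.3 -4.4 0 0 0"

```text
time: 44.02
tool_pos: [484.1, 321.6, 175.3]
tcp_rot: [1.241, 1.571, 1.021]
contact_force: [1.1, 0.3, 0.0]
grip_width: 59.6
```

```bash
python3 -c "
from h import *
S=capture('side'); save(S,'side16');T=capture('top'); save(T,'top16')
b=cv2.resize(cv2.imread('pics/side16.png')[60:220,55:255],None,fx=3.5,fy=3.5)
cv2.imwrite('pics/v16.png',b)
b=cv2.resize(cv2.imread('pics/top16.png')[170:240,205:265],None,fx=8,fy=8,interpolation=cv2.INTER_CUBIC)
cv2.imwrite('pics/v16b.png',b)
for p in (T,S):
  for n in('lever_tip','trip'):print(n,[(np.round(d['point'],1).tolist(),round(d['score'],2)) for d in place_of(p,n)])
go([480,20,150],0)
"
```

```text
lever_tip [([548.4, 45.6, 90.9], 0.38)]
trip [([572.9, 47.5, -3.9], 0.95)]
lever_tip [([549.4, 49.0, 91.6], 0.55), ([485.1, 318.9, 2.8], 0.52), ([481.8, 320.3, 44.8], 0.32)]
trip [([569.9, 55.6, -0.4], 0.57)]
tcp [483.4 321.2 172.6] jaw -0.220  units [ 0.764 -9.824  2.077] turn -2.516 j6 0.67 F [ 0.1  0.8 -1.1] w 59.7 t 44.3
```

View pics/v16.png

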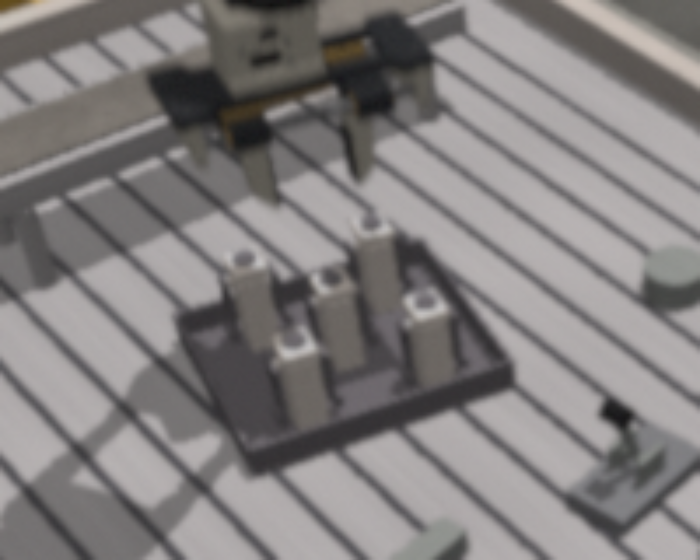

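View pics/v16b.png

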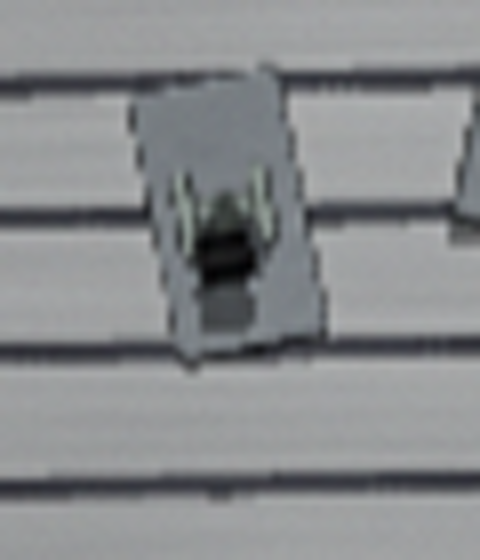

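```bash
python3 -c "
from h import *
T=capture('top')
q=(570.5,51.5,.2)
print(proj(T,loc(q,[[-20.6,0,90]])),'seen',np.array([226,256])/8+[205,170]-.4)
go(loc(q,[[-64,0,150]])[0],.2)
"
```

```text
[[233.626 201.95 ]] seen [232.85 201.6 ]
tcp [483.4 321.2 172.4] jaw -0.220  units [ 0.756 -9.01   2.845] turn -4.808 j6 0.67 F [-0.5  0.5 -0.1] w 59.9 t 44.4
```

Request:
send_rows --series "-1 0 -1.8 0.5 0; -1 0 -3.6 1.1 -1; -1 0 -5.4 1.7 -2.5; -1 0 -7.2 2.3 -4; -1 0.5 -9 2.84 -4.8; -1 0.75 -9 2.84 -4.8; -1 0.75 -9 2.84 -4.8"

```text
time: 45.25
tool_pos: [507.7, 39.8, 150.1]
tcp_rot: [2.717, 1.568, 2.915]
contact_force: [0.1, 0.6, 0.8]
grip_width: 0.7
```

```bash
python3 -c "
from h import *
q=(570.5,51.5,.2)
go(loc(q,[[-64,0,79]])[0],.2)
"
```

```text
tcp [507.7  39.8 150.1] jaw 0.198  units [ 2.369 -0.037  0.004] turn -0.024 j6 -0.27 F [0.1 0.6 0.8] w 0.7 t 45.2
```

Request:
send_rows --series "-1 1 0 0 0; -1 2 0 0 0; -1 2.35 -0.03 0 0; -1 2.35 -0.03 0 0"

```text
time: 45.75
tool_pos: [508.6, 39.6, 80.8]
tcp_rot: [2.688, 1.57, 2.889]
contact_force: [-0.6, -0.9, 0.5]
grip_width: 0.3
```

```bash
python3 -c "
from h import *
q=(570.5,51.5,.2)
go(loc(q,[[-20,0,79]])[0],.2)
S=capture('side'); save(S,'side17')
b=cv2.resize(cv2.imread('pics/side17.png')[110:260,165:305],None,fx=4.5,fy=4)
cv2.imwrite('pics/v17.png',b)
"
```

```text
tcp [508.6  39.6  80.8] jaw 0.201  units [ 0.057 -0.021  1.436] turn 0.007 j6 -0.27 F [-0.6 -0.9  0.5] w 0.3 t 45.8
```

View pics/v17.png

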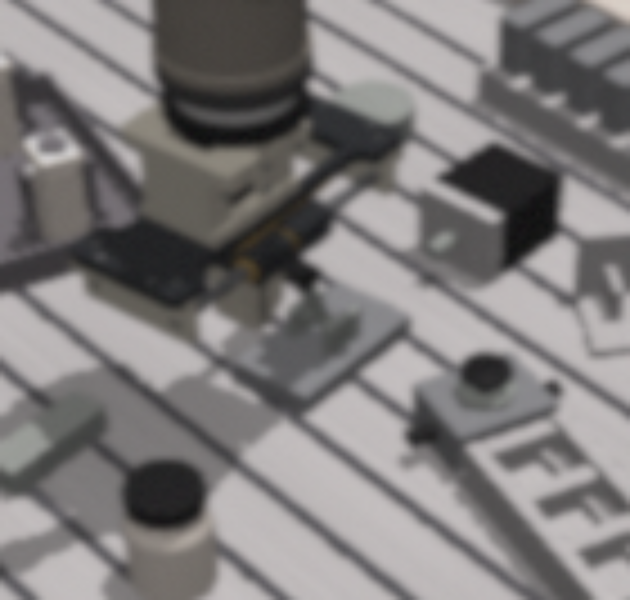

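Request:
send_rows --series "-1 0 0 0.2 0; -1 0 0 0.4 0; -1 0 0 0.6 0; -1 0 0 0.8 0; -1 0 0 1 0; -1 0 0 1 0"

```text
time: 46.55
tool_pos: [539.8, 44.5, 85.1]
tcp_rot: [-0.287, 1.566, -0.087]
contact_force: [-10.6, -0.8, 30.5]
grip_width: 0.7
```

```bash
python3 -c "
from h import *
q=(570.5,51.5,.2)
go(loc(q,[[-8,0,79]])[0],.2)"
```

```text
tcp [539.8  44.5  85.1] jaw 0.199  units [0.208 0.027 0.783] turn -0.006 j6 -0.26 F [-10.6  -0.8  30.5] w 0.7 t 46.5
```

```bash
python3 -c "
from h import *
S=capture('side'); save(S,'side18');T=capture('top'); save(T,'top18')
b=cv2.resize(cv2.imread('pics/side18.png')[130:240,185:295],None,fx=5.4,fy=5.4,interpolation=cv2.INTER_CUBIC)
cv2.imwrite('pics/v18.png',b)
q=(570.5,51.5,.2)
go(loc(q,[[-8,0,79]])[0],.2)"
```

```text
tcp [539.6  44.4  85.1] jaw 0.199  units [0.207 0.028 0.79 ] turn -0.006 j6 -0.26 F [-10.5  -2.2  30.4] w 0.3 t 46.6
```

View pics/v18.png

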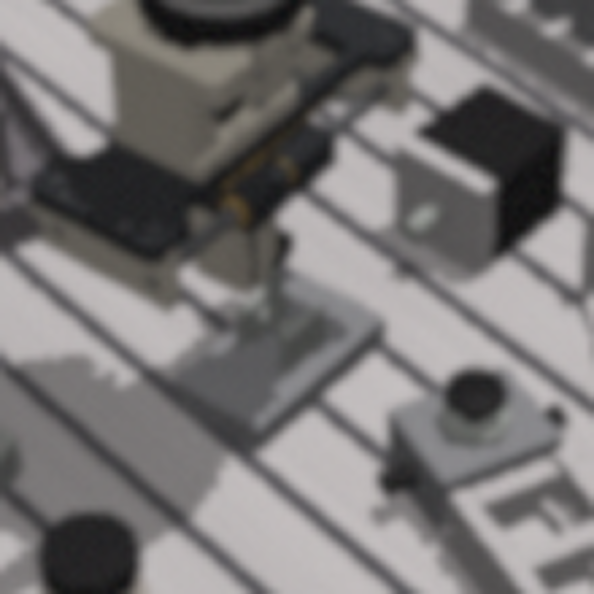

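Request:
send_rows --series "-1 0 0 -0.2 0; -1 0 0 -0.5 0; -1 0 0 -0.8 0; -1 0 0 -1 0; -1 -1 0 -1 0; -1 -1.5 0 -1 0"

```text
time: 47.4
tool_pos: [509.3, 38.6, 127.0]
tcp_rot: [-0.199, 1.569, 0.001]
contact_force: [0.9, 0.1, 0.0]
grip_width: 0.6
```

Request:
send_rows --series "-1 0 0 0 2; -1 0 0 0 4; -1 0 0 0 6; -1 0 0 0 8; -1 0 0 0 10; -1 0 0 0 12; -1 0 0 0 14; -1 0 0 0 16"

```text
time: 48.4
tool_pos: [508.7, 38.6, 125.7]
tcp_rot: [2.31, 1.571, 1.107]
contact_force: [0.8, 0.0, -0.3]
grip_width: 0.6
```

```bash
python3 -c "
from h import *
q=(570.5,51.5,.2)
go(loc(q,[[-58,0,80]])[0],.2-np.pi/2)
S=capture('side'); save(S,'side19')
b=cv2.resize(cv2.imread('pics/side19.png')[130:240,185:295],None,fx=5.4,fy=5.4,interpolation=cv2.INTER_CUBIC)
cv2.imwrite('pics/v19.png',b)
print([(np.round(d['point'],1).tolist(),round(d['score'],2)) for d in place_of(S,'lever_tip')])
"
```

```text
tcp [508.7  38.6 125.7] jaw -1.203  units [1.524 0.169 0.018] turn 1.926 j6 1.13 F [ 0.8  0.  -0.3] w 0.6 t 48.4
[([548.3, 49.6, 92.0], 0.66)]
```

View pics/v19.png

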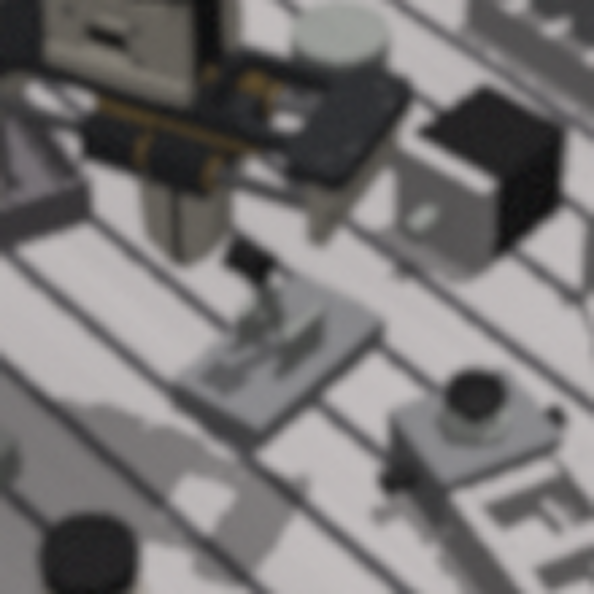

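Request:
send_rows --series "-1 0 0.1 0.02 1.9; -1 1 0.1 0.02 1.9; -1 1.6 0.1 0.02 1.9; -1 1.6 0.1 0.02 1.9"

```text
time: 49.0
tool_pos: [510.8, 39.2, 76.7]
tcp_rot: [-1.89, 1.568, 3.034]
contact_force: [-0.5, 0.5, -0.2]
grip_width: 0.4
```

```bash
python3 -c "
from h import *
q=(570.5,51.5,.2)
go(loc(q,[[0,0,78]])[0],.2-np.pi/2)
"
```

```text
tcp [510.8  39.2  76.7] jaw -1.360  units [-0.048  2.032  0.018] turn 0.128 j6 1.29 F [-0.5  0.5 -0.2] w 0.4 t 49.0
```

Request:
send_rows --series "-1 0 0.4 0 0; -1 0 0.7 0 0; -1 0 0.9 0 0; -1 0 1.1 0 0; -1 0 1.3 0 0; -1 0 1.5 0 0; -1 0 1.5 0 0"

```text
time: 49.88
tool_pos: [556.1, 48.5, 77.9]
tcp_rot: [1.64, 1.571, 0.278]
contact_force: [-3.8, -0.9, 3.7]
grip_width: 0.4
```

```bash
python3 -c "
from h import *
q=(570.5,51.5,.2)
go(loc(q,[[2,0,78]])[0],.2-np.pi/2)
"
```

```text
tcp [556.1  48.5  77.9] jaw -1.363  units [-0.005  0.557  0.003] turn 0.093 j6 1.31 F [-3.8 -0.9  3.7] w 0.4 t 49.9
```

Clean push this time. Continue to the hard stop.

Request:
send_rows --series "-1 0 0.2 0 0; -1 0 0.4 0 0; -1 0 0.5 0 0; -1 0 0.55 0 0; -1 0 0.55 0 0"

```text
time: 50.5
tool_pos: [570.7, 51.4, 76.9]
tcp_rot: [-1.613, 1.567, -2.976]
contact_force: [-4.8, -3.7, -1.4]
grip_width: 0.5
```

```bash
python3 -c "
from h import *
q=(570.5,51.5,.2)
go(loc(q,[[2,0,78]])[0],.2-np.pi/2)
S=capture('side'); save(S,'side20')
b=cv2.resize(cv2.imread('pics/side20.png')[130:240,185:295],None,fx=5.4,fy=5.4,interpolation=cv2.INTER_CUBIC)
cv2.imwrite('pics/v20.png',b)
"
```

```text
tcp [570.7  51.4  76.9] jaw -1.363  units [-0.038  0.062 -0.004] turn 0.092 j6 1.32 F [-4.8 -3.7 -1.4] w 0.5 t 50.5
```

View pics/v20.png

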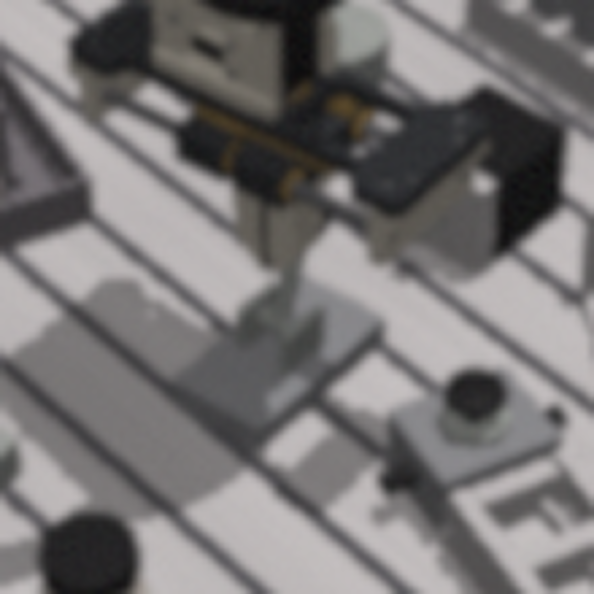

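Request:
send_rows --series "-1 0 0.08 0 0; -1 0 0.16 0 0; -1 0 0.22 0 0; -1 0 0.22 0 0"

```text
time: 51.05
tool_pos: [571.6, 51.7, 76.6]
tcp_rot: [-1.628, 1.555, -2.991]
contact_force: [-24.5, -10.8, 12.5]
grip_width: 0.4
```

```bash
python3 -c "
from h import *
q=(570.5,51.5,.2)
go(loc(q,[[2,0,78]])[0],.2-np.pi/2)"
```

```text
tcp [571.6  51.7  76.6] jaw -1.362  units [-0.049  0.029 -0.001] turn 0.097 j6 1.32 F [-24.5 -10.8  12.5] w 0.4 t 51.0
```

Request:
send_rows --series "-1 0 -0.3 0 0; -1 0 -0.8 0 0; -1 0 -1.3 0 0; -1 0 -1.8 0 0; -1 0 -2.3 0 0; -1 -1 -2.3 0 0; -1 -3 -2.3 0 0; -1 -4.5 -2.3 0 0"

```text
time: 52.05
tool_pos: [512.1, 39.1, 215.4]
tcp_rot: [1.43, 1.567, 0.068]
contact_force: [0.3, 0.4, 0.9]
grip_width: 0.4
```

```bash
python3 -c "
from h import *
go([450,-60,230])
S=capture('side'); save(S,'side21');T=capture('top'); save(T,'top21')
print(tray_pose(T))
for p in (T,S):
  for n in('lever_tip','vent_top','motor','bracket','oiler','puck','driver','gauge','filter0'):print(n,[(np.round(d['point'],1).tolist(),round(d['score'],2)) for d in place_of(p,n)])
"
```

```text
tcp [512.1  39.1 215.4] jaw -1.363  units [-0.497 -2.707  2.805] F [0.3 0.4 0.9] w 0.4 t 52.0
(array([483.892, 323.05 ,  -0.215]), np.float32(0.22366333), 3785, 0.75)
lever_tip []
vent_top [([591.9, -60.5, 61.6], 0.66)]
motor [([728.6, 69.0, 2.4], 0.77)]
bracket [([722.7, -42.9, -1.0], 0.64)]
oiler [([385.2, -41.7, -2.3], 0.54)]
puck [([753.0, 217.5, -0.2], 0.7), ([423.7, 279.2, 39.6], 0.49)]
driver []
gauge [([396.2, 87.5, -2.2], 0.61)]
filter0 [([424.0, 274.7, 41.3], 0.81), ([522.4, 244.9, 48.7], 0.79), ([444.0, 389.4, 42.8], 0.72), ([729.7, 69.9, -0.7], 0.7), ([485.8, 323.8, 50.7], 0.59), ([554.4, 361.4, 47.1], 0.59)]
lever_tip [([549.0, 50.1, 90.5], 0.59)]
vent_top [([591.3, -64.3, 61.6], 0.49)]
motor [([730.1, 71.7, -1.6], 0.8), ([717.4, -41.6, -2.2], 0.42)]
bracket [([719.6, -42.4, -0.5], 0.9)]
oiler [([389.0, -41.4, -1.6], 0.57), ([552.0, -227.0, 0.0], 0.51)]
puck [([748.5, 214.4, 0.6], 0.42), ([420.0, 275.5, 44.8], 0.22)]
driver [([392.6, -348.7, -1.5], 0.8)]
gauge [([392.3, 83.7, -0.7], 0.95), ([552.9, -228.1, -3.6], 0.71), ([749.8, 213.9, 2.3], 0.33), ([482.4, 318.6, 44.0], 0.28)]
filter0 [([419.8, 276.2, 45.7], 0.87), ([443.8, 392.4, 45.6], 0.71), ([483.4, 320.9, 48.7], 0.67), ([556.3, 360.8, 42.3], 0.54), ([533.8, -335.5, 3.5], 0.4)]
```

View pics/side21.png

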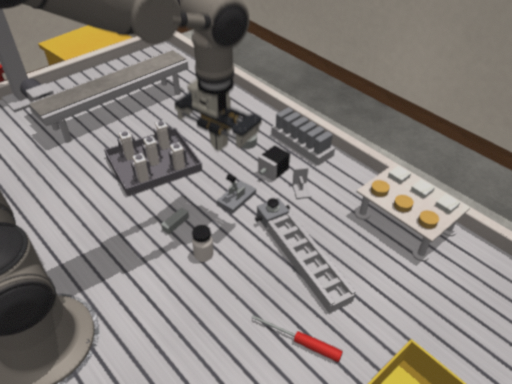

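View pics/top21.png

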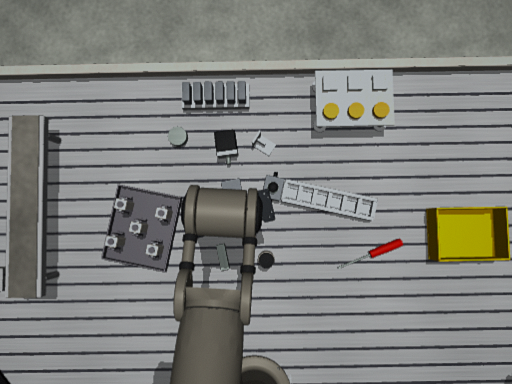

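```bash
python3 -c "
from plant import *
print(close_job())"
```

```text
the job is handed in; nothing more can be done
None
```

The job is done and handed in at about 52 s. I vented the manifold, moved all five fitted filters to the tray, then pushed the trip lever through its stroke.

- **Vent:** I pushed the plunger to its hard stop (tool end at 48 mm, about 32 N) while all five filters were still snapped in. It sprang back up.
- **Filters:** The well at y = -66 was empty. I pinched the other five filters to about 32 mm, lifted them out and stood them upright and apart in the tray.
- **Lever:** My first push only took it about half way. A tapered part of the fingers caught on the roller and pushed the tool up with about 30 N, so I backed off. I turned the gripper a quarter turn and pushed again to the hard stop, about 27 N. The lever sprang back to rest, seen at about 90 mm high.
- **Last checks:** The last pictures show all the wells empty, five separate upright filters in the tray, and the lever and vent back at rest. The tray has not moved. The bystanders are where they were within measuring error. The screwdriver and lever roller were measured only from the side camera, because the top-view networks missed both and the arm hid the roller.

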